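# Load the press tray: each cutting die on its own blank

### The arm

A 6-joint arm with a two-finger parallel gripper is mounted at the origin on the work surface. World frame = base frame: x ahead of the robot, y to its left, z up, the work surface at z = 0. Lengths are in m, angles in rad, forces in N, time in s.
With the tool pointing down it reaches from about 0.35 to 0.775 m from the base axis. Payload 5.5 kg.
Tool frame: the origin (TCP) lies at the very end of the fingers, on their centre line; the grasp point (between the pads) lies 19 mm behind it; x points along the fingers, y is the direction in which the jaws open and shut, and the axes are right-handed (so a half turn about x gives the same grasp; the last joint's range is limited). The gripper opens to 85 mm and grips with 20 to 120 N. Pads are 22 mm wide; open, the fingers measure 114 mm over their backs; the gripper's body (76 mm by 85 mm) begins 54 mm behind the grasp point. The pads swing forward as they close: fully open they stand 13 mm farther back than shut.
Start: joints at [1.033, 0.313, 0.046, 1.304, 0, 1.431], TCP at [0.223, 0.53, 0.231] pointing down, gripper open.
Joint ranges: [-2.76, 2.76], [-0.86, 1.69], [-1.03, 1.26], [-2.2, 2.34], [-1.47, 1.5], [-3.14, 3.14]. Speed limits (rad/s): [2.57, 2.57, 3.14, 3.14, 3.14, 3.14].

### API

Orientations are given as a unit quaternion [w, x, y, z].
In Python, from workcell import readout, cams, env, finder gives the robot as it stands.
- The arm moves only by the tool drive_tool, never from a script. Its argument "moves" is a list that holds one entry, the list of rows, each a list of 7 numbers: the shift along the tool's x, y, z in m, then the turn, a rotation vector about the tool's x, y, z in rad, then the closure in counts, from 0 (fully open) to 255 (shut). A call has exactly 5 rows; each row is the pose to reach, as a shift and turn from the pose measured when the call began, along the tool's axes at that moment; what a row does not reach only later rows make up. A row lasts 1/8 s, in which the tool goes at most 62.5 mm and 10.7 degrees, less where a joint would pass 70% of its speed; a pose out of reach is approached as far as the arm can. A call with a gripper value outside its range is refused whole. The fingers move at their own pace and stop on an object; "squeeze" is the grip in N (left out, the last holds). Time passes only in rows, so rows that repeat a pose let the fingers close, or fill a call up. It gives the time, the measured TCP pose, the force and the opening at its end, in the units of the state.
- readout.get_state(): the state, without advancing time (a new reading comes with each control period).
- cams.read_camera(name): name is "scene" or "top" or "wrist"; returns the picture (400x640x3 uint8, blue, green, red); there is no depth.
- cams.camera_params(name): a dict with "mtx" (3x3 intrinsics, pixels), "R" (3x3) and "t" (3): a world point X has camera coordinates R X + t; the wrist camera has in their place "mount" (4x4, takes a point from camera to tool coordinates, whose origin is the TCP and whose axes are the tool frame's). Camera axes: x right, y down, z forward; pixel columns grow to the right and rows downward; lengths in m; the calibration is good to about 2 mm. A picture is of the moment at which its call begins: read the wrist's pose just before it. camera_params takes no time and is no camera call.
- env.hand_in(): hands the job in, once; it reports no verdict.
Trained networks look in the newest picture that a camera, given by its name, has taken for a name from the list of things; names that differ only in an ending like _2 or _b are one class to them, and where a whole thing is asked for, a point or a joint stands for the part that bears it (a point fixed in the world has none). Each returns a list of dicts, best first, with "conf" (0 to 1); they miss things now and then, are a little off and sometimes report something else, mostly with a low value. They report only what shows in the picture. A call takes as long as a camera call. They do not tell look-alikes from the thing itself.
- finder.regions_of(camera, name): "pixels" (400x640 bool, what is visible of it) and "point" ([column, row] in pixels, amid what is visible of it).
The state is a dict: "clock": time; "joint_pos": joint angles; "qvel": joint speeds; "tau": joint torques, N m; "tcp_pos": TCP position; "orientation": TCP orientation; "wrist_force": force on the tool from outside, world axes, zero at the start; "ft_torque": the same for the moment, N m; "finger_gap": finger opening in m.
Only numpy, scipy, OpenCV 4.12 (cv2) and the standard library are available. Lean on these libraries where they do the work, as an engineer would, in place of code of your own. Each camera call takes 0.05 s, during which the arm holds its last target.

### The job

Load the tray for the beam press: set each steel cutting die, flat and as it lies, on the olive leatherboard blank that was rough-cut for it (the same outline, a finger's breadth larger all round), lined up with the outline so that an even border shows all round, with the tab die's round end at the blank's round end. There is no blank for the round die: leave it where it lies. Set the dies down, do not drop them; the order is free.

Things in the scene. Friction and masses are not known exactly. Their poses are not given: they have to be found in the camera images.
- die_strap: Strap die: long narrow rectangle, 118 mm along x by 34 mm along y. Hollow upright outline of bright 3 mm steel strip, 32 mm high, lying loose on the bench, cutting edge down. A dark brace bar joins its long sides over the origin, 4 mm below the top. Origin: middle of the outline, underside; z up. Pinch across y at the middle: 34 mm over the outer faces; about 200 g.
- die_tab: Tab die: 92 mm along x by 52 mm along y, square-ended at -x, a half round (radius 26 mm) at +x. Hollow upright outline of bright 3 mm steel strip, 32 mm high, lying loose on the bench, cutting edge down. A dark brace bar joins its long sides over the origin, 4 mm below the top. Origin: middle of the outline, underside; z up. Pinch across y at the middle: 52 mm over the outer faces; about 190 g.
- die_tab_tip (a point): The tip of the tab die's round end, on its underside, 46 mm along +x from the die's origin.
- die_oval_large: Large oval die: 100 mm along x by 60 mm along y. Hollow upright outline of bright 3 mm steel strip, 32 mm high, lying loose on the bench, cutting edge down. A dark brace bar joins its long sides over the origin, 4 mm below the top. Origin: middle of the outline, underside; z up. Pinch across y at the middle: 60 mm over the outer faces; about 180 g.
- die_oval_small: Small oval die: 66 mm along x by 42 mm along y. Hollow upright outline of bright 3 mm steel strip, 32 mm high, lying loose on the bench, cutting edge down. A dark brace bar joins its long sides over the origin, 4 mm below the top. Origin: middle of the outline, underside; z up. Pinch across y at the middle: 42 mm over the outer faces; about 130 g.
- die_round: Round die: a circle of 56 mm of the same 3 mm steel strip, 32 mm high, with the same brace bar. No blank fits it; it stays where it lies on the bench. Origin: middle, on the underside.
- blank_strap: Blank for the strap die: rectangle 148 mm along x by 64 mm along y. Stiff olive board, 4 mm thick, fixed on the white pad (28 mm above the bench) of the tray, which stands anywhere along its rails. Its outline is the die's, 15 mm larger all round. Origin: middle of the outline, underside; z up; upper face at z = +4 mm. Either way round will do.
- blank_tab: Blank for the tab die: 122 mm along x by 82 mm along y, square-ended at -x, half round at +x. Stiff olive board, 4 mm thick, fixed on the white pad (28 mm above the bench) of the tray, which stands anywhere along its rails. Its outline is the die's, 15 mm larger all round. Origin: middle of the outline, underside; z up; upper face at z = +4 mm. The die's +x must point along the blank's +x.
- blank_oval_large: Blank for the large oval die: oval 130 mm along x by 90 mm along y. Stiff olive board, 4 mm thick, fixed on the white pad (28 mm above the bench) of the tray, which stands anywhere along its rails. Its outline is the die's, 15 mm larger all round. Origin: middle of the outline, underside; z up; upper face at z = +4 mm. Either way round will do.
- blank_oval_small: Blank for the small oval die: oval 96 mm along x by 72 mm along y. Stiff olive board, 4 mm thick, fixed on the white pad (28 mm above the bench) of the tray, which stands anywhere along its rails. Its outline is the die's, 15 mm larger all round. Origin: middle of the outline, underside; z up; upper face at z = +4 mm. Either way round will do.
Things that resemble listed ones, but are neither listed nor needed, are in the scene too. Leave any pink look-alike of the die_strap alone.

How it is judged:
At the end, for the whole second after the job is handed in: Each die but the round one lies flat, released and still on its own blank: middles within 9 mm, long axes in line within 6 (strap), 7 (tab), 8 (large oval), 11 (small oval) degrees, tab's round end at the blank's round end; round die within 20 mm of its start (horizontal distance between die_strap and blank_strap below 0.009 m and angle between the x axis of die_strap and the x axis of blank_strap, either way round below 0.11 rad and z of die_strap in the frame of blank_strap between 0 and 0.008 m and angle between each of die_strap, die_tab, die_oval_large, die_oval_small's own z axis and vertical below 0.08 rad and linear speed of each of die_strap, die_tab, die_oval_large, die_oval_small below 0.02 m/s and contact force between the fingers and die_strap below 0.1 N and horizontal distance between die_tab and blank_tab below 0.009 m and angle between the x axis of die_tab and the x axis of blank_tab, either way round below 0.13 rad and z of die_tab in the frame of blank_tab between 0 and 0.008 m and contact force between the fingers and die_tab below 0.1 N and horizontal distance between die_oval_large and blank_oval_large below 0.009 m and angle between the x axis of die_oval_large and the x axis of blank_oval_large, either way round below 0.15 rad and z of die_oval_large in the frame of blank_oval_large between 0 and 0.008 m and contact force between the fingers and die_oval_large below 0.1 N and horizontal distance between die_oval_small and blank_oval_small below 0.009 m and angle between the x axis of die_oval_small and the x axis of blank_oval_small, either way round below 0.2 rad and z of die_oval_small in the frame of blank_oval_small between 0 and 0.008 m and contact force between the fingers and die_oval_small below 0.1 N and x of die_tab_tip in the frame of blank_tab above 0.03 m and distance of die_round from where it was at the start of the episode below 0.02 m); the robot touches nothing.
It fails at once if a die falls or is thrown (moves faster than 0.6 m/s out of the fingers: a drop of about 2 cm) ((contact force between the fingers and die_strap below 0.05 N and linear speed of die_strap above 0.6 m/s) or (contact force between the fingers and die_tab below 0.05 N and linear speed of die_tab above 0.6 m/s) or (contact force between the fingers and die_oval_large below 0.05 N and linear speed of die_oval_large above 0.6 m/s) or (contact force between the fingers and die_oval_small below 0.05 N and linear speed of die_oval_small above 0.6 m/s)).
It fails at once if the round die is moved 20 mm or more (distance of die_round from where it was at the start of the episode above 0.02 m).
It also fails if it takes over 102 s, if anything falls off the work surface, if the arm or the gripper's body presses on something with over 40 N, if the wrist force passes 120 N, or if a joint passes its speed limit or range.

## Working session

There is one attempt and no reset: what is moved stays moved. The work goes in short steps, Python scripts to look and compute and a tool call to move; the robot and the scene stay as the last step left them, time stands still between calls to the robot, and variables do not carry over. Pictures are saved under pics/ and viewed, and the job is handed in when it is done.

Besides the shell and the picture viewer there is one more tool, called after "Request:" as name([rows], argument=value, ...), one row to a line, values as JSON. drive_tool: Moves the arm, as the interface text tells. Its arguments: {"type":"object","properties":{"moves":{"type":"array"},"squeeze":{"type":"number"}},"required":["moves"]}

```bash
mkdir -p pics; ls; python3 - <<'E'
from workcell import readout, cams, env, finder
import cv2
s=readout.get_state()
for k,v in s.items(): print(k,v)
for c in ["scene","top","wrist"]:
    im=cams.read_camera(c); cv2.imwrite(f"pics/{c}0.png",im)
    p=cams.camera_params(c)
    for k in p: print(c,k,p[k])
E
```

```text
pics
clock 0.0
joint_pos [1.03337333e+00 3.14029831e-01 4.49560053e-02 1.30358950e+00
 1.83863302e-05 1.43117280e+00]
qvel [-2.19906591e-03 -7.10486462e-05 -2.66668078e-04 -3.79695800e-05
  5.77510618e-04 -2.63187708e-03]
tau [-1.90667255e-03 -4.80628610e+01  2.98535603e+01  1.94137869e-02
 -2.64098026e-04 -1.48560025e-05]
tcp_pos [0.22249851 0.52964619 0.23038273]
orientation [ 0.69294023  0.13909733  0.69339091 -0.14033825]
wrist_force [-0.88694848  0.42073036  0.00802789]
ft_torque [-0.00191234  0.03965093 -0.00817361]
finger_gap 0.08568249835141357
scene mtx [[509.46570885   0.         322.99682105]
 [  0.         509.46570885 196.42815432]
 [  0.           0.           1.        ]]
scene R [[ 0.40663212  0.91357929  0.0048171 ]
 [ 0.72956272 -0.32154404 -0.60361219]
 [-0.54989868  0.24896248 -0.79726352]]
scene t [-0.16096768 -0.33803892  1.52068069]
top mtx [[446.33748523   0.         322.38897622]
 [  0.         446.33748523 199.78519903]
 [  0.           0.           1.        ]]
top R [[-0.0126848  -0.9998947   0.00704811]
 [-0.98340764  0.01119935 -0.18106348]
 [ 0.18096548 -0.00922792 -0.98344615]]
top t [-0.03685634  0.48382976  1.24265108]
wrist mtx [[345.34592264   0.         314.73309581]
 [  0.         345.34592264 196.66049477]
 [  0.           0.           1.        ]]
wrist mount [[-4.19433995e-04 -3.16843489e-01  9.48477742e-01 -1.43252418e-01]
 [ 9.99999450e-01  7.79100402e-04  7.02480010e-04  2.63862202e-04]
 [-9.61535607e-04  9.48477515e-01  3.16842988e-01 -8.12104695e-02]
 [ 0.00000000e+00  0.00000000e+00  0.00000000e+00  1.00000000e+00]]
```

View pics/top0.png

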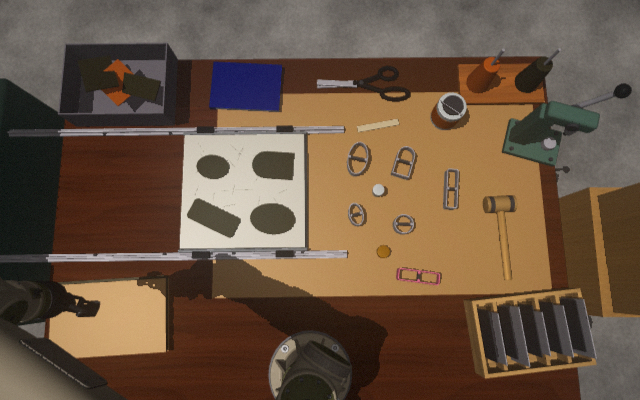

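View pics/scene0.png

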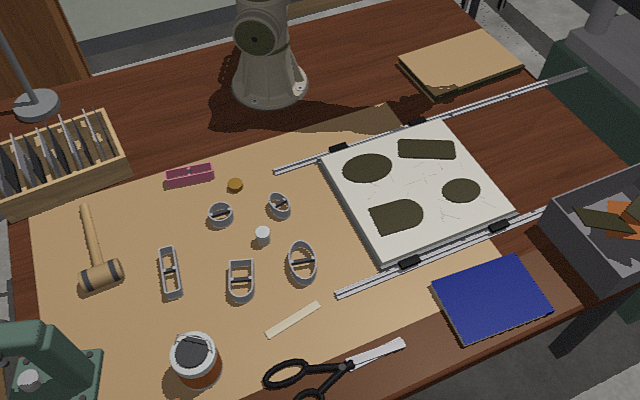

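View pics/wrist0.png

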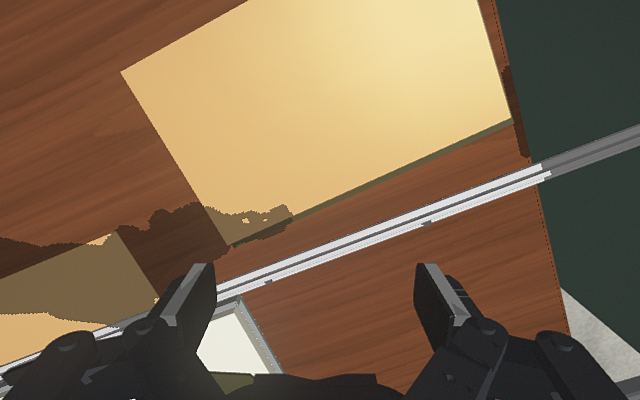

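```bash
cat > h.py <<'E'
import numpy as np, cv2
from scipy.optimize import minimize
from scipy.spatial.transform import Rotation as Rn
def oval(a,b,n=120):
    t=np.linspace(0,2*np.pi,n,endpoint=False); return np.c_[a*np.cos(t),b*np.sin(t)]
def rect(a,b): return np.array([[-a,-b],[a,-b],[a,b],[-a,b]],float)
def tab(L,r):
    t=np.linspace(-np.pi/2,np.pi/2,40); return np.r_[[[-L,r],[-L,-r]],np.c_[L-r+r*np.cos(t),r*np.sin(t)]]
O={'die_strap':rect(.059,.017),'die_tab':tab(.046,.026),'die_oval_large':oval(.05,.03),'die_oval_small':oval(.033,.021),'die_round':oval(.028,.028),
'blank_strap':rect(.074,.032),'blank_tab':tab(.061,.041),'blank_oval_large':oval(.065,.045),'blank_oval_small':oval(.048,.036)}
def place(o,x,y,th,z):
    c,s=np.cos(th),np.sin(th); return np.c_[o@np.array([[c,s],[-s,c]])+[x,y],np.full(len(o),z)]
def extr(p,tcp=None,q=None):
    if 'R' in p: return p['R'],p['t']
    M=np.array(p['mount']); Rt=Rn.from_quat(np.array(q)[[1,2,3,0]]).as_matrix()
    Rc=Rt@M[:3,:3]; tc=Rt@M[:3,3]+tcp
    return Rc.T,-Rc.T@tc
def proj(P,K,R,t):
    c=P@R.T+t; u=c@K.T; return u[:,:2]/u[:,2:]
def back(px,K,R,t,z):
    d=R.T@np.linalg.inv(K)@np.array([px[0],px[1],1.]); o=-R.T@t; return o+d*(z-o[2])/d[2]
def render(polys,ss=4,shape=(400,640)):
    im=np.zeros(shape,np.uint8)
    for p in polys: cv2.fillPoly(im,[np.round(p*16).astype(np.int32)],255,lineType=cv2.LINE_AA,shift=4)
    return im.astype(float)/255
def sil(name,x,y,th,z0,z1,K,R,t):
    # outer silhouette: hull of convex outline top+bottom
    P=np.r_[proj(place(O[name],x,y,th,z0),K,R,t),proj(place(O[name],x,y,th,z1),K,R,t)]
    return cv2.convexHull(P.astype(np.float32))[:,0]
E
python3 - <<'E'
from workcell import readout, cams, env, finder
import cv2,numpy as np,pickle
from h import *
names=['die_strap','die_tab','die_oval_large','die_oval_small','die_round','blank_strap','blank_tab','blank_oval_large','blank_oval_small']
top=cams.read_camera("top")
p=cams.camera_params("top");D={'top':top}
for n in names:
    r=finder.regions_of("top",n)
    D[n]=r
    for d in r:
        z=.032
        w=back(d['point'],p['mtx'],p['R'],p['t'],.03)
        # pca
        print(n,round(d['conf'],2),np.round(d['point'],1),d['pixels'].sum(),np.round(w,3))
pickle.dump(D,open('top.pkl','wb'))
print(readout.get_state()['clock'])
cv2.imwrite('pics/crop1.png',cv2.resize(top[125:295,170:480],None,fx=2.5,fy=2.5,interpolation=cv2.INTER_CUBIC))
E
```

```text
die_strap 0.91 [449.6 191.1] 383 [ 0.508 -0.416  0.03 ]
die_strap 0.7 [417.8 275.8] 141 [ 0.264 -0.31   0.03 ]
die_tab 0.71 [407.6 149.5] 49 [ 0.636 -0.299  0.03 ]
die_oval_large 0.55 [356.8 157. ] 134 [ 0.614 -0.147  0.03 ]
die_oval_small 0.74 [403.8 162.6] 327 [ 0.595 -0.286  0.03 ]
die_oval_small 0.66 [271.3 214.5] 1103 [0.444 0.106 0.03 ]
die_oval_small 0.47 [356.8 215. ] 127 [ 0.44  -0.142  0.03 ]
die_round 0.72 [398.8 223.8] 94 [ 0.413 -0.263  0.03 ]
blank_strap 0.75 [214.5 215.6] 1082 [0.443 0.27  0.03 ]
blank_tab 0.91 [274.5 162.5] 1043 [0.6   0.097 0.03 ]
blank_oval_large 0.95 [272.2 216.3] 1123 [0.439 0.103 0.03 ]
blank_oval_small 0.7 [212.4 165.2] 582 [0.594 0.281 0.03 ]
0.65
```

View pics/crop1.png

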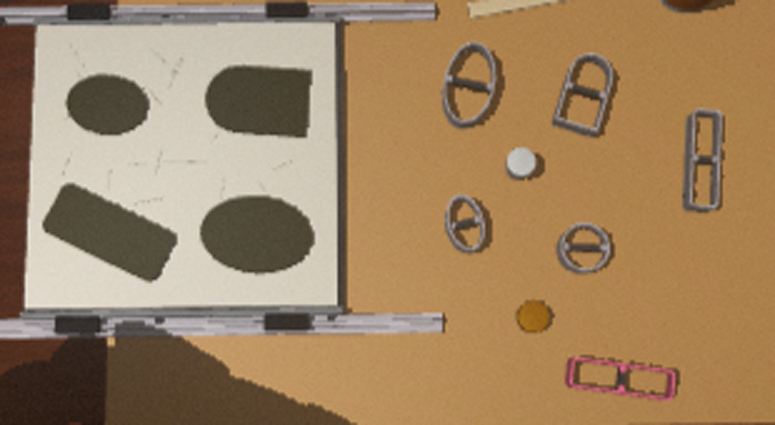

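```bash
cat >> h.py <<'E'
def inner(name):
    # inset outline by 3mm
    o=O[name]
    if 'oval_large' in name: return oval(.047,.027)
    if 'oval_small' in name: return oval(.030,.018)
    if 'round' in name: return oval(.025,.025)
    if 'strap' in name: return rect(.056,.014)
    return tab(.043,.023)
def model(name,v,K,R,t,zb=0.):
    x,y,th=v
    if name.startswith('blank'): return render([sil(name,x,y,th,.028,.032,K,R,t)])
    S=render([sil(name,x,y,th,zb,zb+.032,K,R,t)])
    i=inner(name); a=render([proj(place(i,x,y,th,zb),K,R,t)])*render([proj(place(i,x,y,th,zb+.032),K,R,t)])
    hw={'die_strap':.017,'die_tab':.026,'die_oval_large':.03,'die_oval_small':.021,'die_round':.028}[name]
    br=render([cv2.convexHull(proj(np.r_[place(rect(.004,hw),x,y,th,zb+.028),place(rect(.004,hw),x,y,th,zb+.020)],K,R,t).astype(np.float32))[:,0]])
    return np.clip(S-a*(1-br),0,1)
def fit(name,v0,views,zb=0.,blur=1.0,pad=14):
    # views: list of (softmask,K,R,t)
    prep=[]
    for m,K,R,t in views:
        P=np.r_[proj(place(O[name],*v0,zb),K,R,t),proj(place(O[name],*v0,zb+.03),K,R,t)]
        l=np.floor(P.min(0)-pad).astype(int).clip(0); h=np.ceil(P.max(0)+pad).astype(int)
        sl=(slice(l[1],h[1]),slice(l[0],h[0]))
        prep.append((cv2.GaussianBlur(m,(0,0),blur)[sl],sl,K,R,t))
    def f(d):
        v=np.array(v0)+np.array(d)*[.01,.01,.2]; s=0
        for m,sl,K,R,t in prep:
            M=cv2.GaussianBlur(model(name,v,K,R,t,zb),(0,0),blur)[sl]
            s+=((M-m)**2).sum()/max(m.sum(),1)
        return s
    best=None
    for k in (-2,-1,0,1,2):
        r=minimize(f,[0,0,k*.9],method='Nelder-Mead',options=dict(initial_simplex=np.array([[0,0,k],[1,0,k],[0,1,k],[0,0,k+.6]],float),xatol=.005,fatol=1e-6,maxiter=160))
        if best is None or r.fun<best.fun: best=r
    return np.array(v0)+best.x*[.01,.01,.2],best.fun
def steelmask(im):
    h=cv2.cvtColor(im,cv2.COLOR_BGR2HSV).astype(float)
    return np.clip((110-h[...,1])/50,0,1)   # low saturation = steel on tan bench
def darkmask(im,thr=120):
    g=cv2.cvtColor(im,cv2.COLOR_BGR2GRAY).astype(float)
    return np.clip((thr+20-g)/40,0,1)
E
python3 - <<'E'
from workcell import cams
import pickle,cv2
from h import *
D=pickle.load(open('top.pkl','rb')); top=D['top']; sc=cv2.imread('pics/scene0.png')
P={c:cams.camera_params(c) for c in('top','scene')}
g={'die_strap':(.508,-.422,0),'die_tab':(.595,-.286,0.),'die_oval_large':(.614,-.15,0),'die_oval_small':(.44,-.145,.2),'die_round':(.413,-.275,1.57),
'blank_strap':(.443,.27,1.1),'blank_tab':(.6,.097,1.57),'blank_oval_large':(.439,.103,1.57),'blank_oval_small':(.594,.281,1.57)}
ov={'top':top.copy(),'scene':sc.copy()}
hs=cv2.cvtColor(top,cv2.COLOR_BGR2HSV)
print('sat bench',hs[200,330],'steel',hs[205,447],'pad gray',top[190,240],'blank',top[216,272])
res={}
for n,v in g.items():
    f=darkmask if n[0]=='b' else steelmask
    out=[]
    for cs in (('top',),('scene',),('top','scene')):
        V=[(f(ov0),P[c]['mtx'],P[c]['R'],P[c]['t']) for c,ov0 in (('top',top),('scene',sc)) if c in cs]
        r,e=fit(n,v,V); out.append(np.r_[r,e])
    print(n); print(np.round(out,4)); res[n]=out[2][:3]
    for c in ov:
        for z in ((.028,.032) if n[0]=='b' else (0,.032)):
            q=proj(place(O[n],*res[n],z),P[c]['mtx'],P[c]['R'],P[c]['t'])
            cv2.polylines(ov[c],[np.round(q*16).astype(np.int32)],True,(0,0,255),1,cv2.LINE_AA,4)
pickle.dump(res,open('res0.pkl','wb'))
cv2.imwrite('pics/ov_top.png',cv2.resize(ov['top'][125:295,170:480],None,fx=2.5,fy=2.5))
cv2.imwrite('pics/ov_sc.png',cv2.resize(ov['scene'][110:310,150:530],None,fx=2,fy=2))
E
```

```text
sat bench [ 16 132 181] steel [ 15 144 103] pad gray [189 206 212] blank [58 75 82]
die_strap
[[ 0.518  -0.4237 -0.1069  0.0815]
 [ 0.5152 -0.421  -0.1242  0.2235]
 [ 0.5179 -0.4235 -0.1099  0.326 ]]
die_tab
[[ 0.6028 -0.2876 -0.3093  0.2266]
 [ 0.6008 -0.2852 -0.3232  0.2598]
 [ 0.6017 -0.2865 -0.3415  0.5035]]
die_oval_large
[[ 0.6128 -0.1485 -0.1912  0.3879]
 [ 0.6112 -0.146  -0.1953  0.274 ]
 [ 0.6128 -0.1477 -0.1784  0.6733]]
die_oval_small
[[ 0.445  -0.1389  0.3713  0.2808]
 [ 0.4438 -0.1367  0.3168  0.2744]
 [ 0.4446 -0.1392  0.3045  0.5588]]
die_round
[[ 0.4143 -0.2775  3.1053  0.0979]
 [ 0.4133 -0.2751  0.0041  0.1983]
 [ 0.4142 -0.2771  3.1579  0.3072]]
blank_strap
[[0.4383 0.2729 1.1192 0.3995]
 [0.4377 0.2737 1.1221 0.3729]
 [0.4381 0.2729 1.1141 0.773 ]]
blank_tab
[[0.5941 0.103  1.5139 0.1599]
 [0.594  0.1039 1.4728 0.2766]
 [0.5942 0.1031 1.5175 0.4393]]
blank_oval_large
[[0.433  0.1022 1.4663 0.171 ]
 [0.434  0.1041 1.4975 0.3096]
 [0.4338 0.1025 1.45   0.4822]]
blank_oval_small
[[0.5896 0.2799 1.4607 0.1314]
 [0.5905 0.2802 1.5214 0.1951]
 [0.5903 0.2804 1.4382 0.3289]]
```

View pics/ov_top.png

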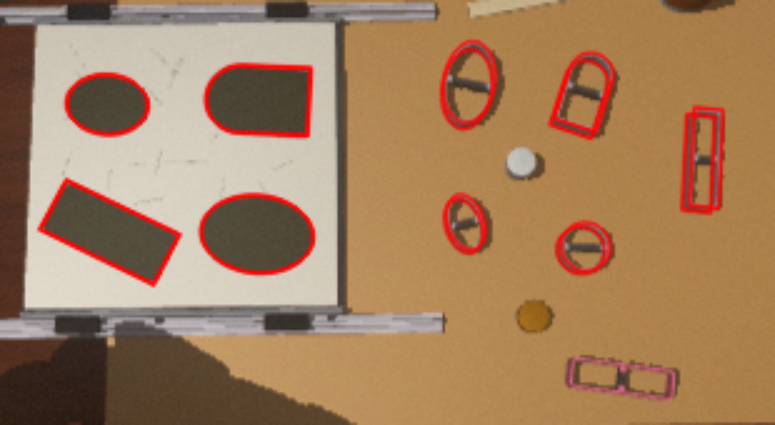

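View pics/ov_sc.png

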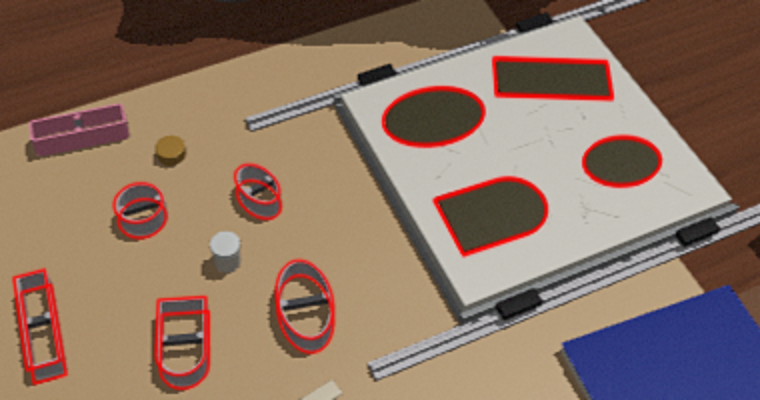

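```bash
cat >> h.py <<'E'
def wrap(a): return (a+np.pi)%(2*np.pi)-np.pi
def plan(s,target,psi,near=None):
    """shift & rotvec in tool axes to get TCP at target, pointing down, jaw(tool y) azimuth psi"""
    R0=Rn.from_quat(np.array(s['orientation'])[[1,2,3,0]])
    y=np.array([np.cos(psi),np.sin(psi),0]); x=np.array([0,0,-1.]); z=np.cross(x,y)
    R1=Rn.from_matrix(np.c_[x,y,z])
    sh=R0.inv().apply(np.array(target)-s['tcp_pos']); rv=(R0.inv()*R1).as_rotvec()
    print('shift',np.round(sh,4),'rot',np.round(rv,4),'| rows>=',round(max(np.linalg.norm(sh)/.0625,np.linalg.norm(rv)/np.radians(10.7)),1))
def pose(s):
    M=Rn.from_quat(np.array(s['orientation'])[[1,2,3,0]]).as_matrix()
    print('t',round(s['clock'],2),'tcp',np.round(s['tcp_pos'],4),'psi',round(np.arctan2(M[1,1],M[0,1]),4),'toolx',np.round(M[:,0],3),'toolz',np.round(M[:,2],3),'q1,q6',np.round([s['joint_pos'][0],s['joint_pos'][5]],3),'gap',round(s['finger_gap'],4),'F',np.round(s['wrist_force'],1))
E
python3 - <<'E'
from workcell import readout
from h import *
s=readout.get_state(); pose(s)
plan(s,[.50,.17,.27],-1.57+np.pi*0); plan(s,[.50,.17,.27],1.57);
plan(s,[.50,.17,.27],0.3)
E
```

```text
t 0.65 tcp [0.2228 0.5301 0.2314] psi 1.173 toolx [ 0.  0. -1.] toolz [ 0.922 -0.387  0.   ] q1,q6 [1.033 1.431] gap 0.0855 F [-0.1 -0.  -0. ]
shift [-0.0387 -0.2246  0.3951] rot [ 2.743e+00 -2.000e-04 -1.000e-04] | rows>= 14.7
shift [-0.0387 -0.2246  0.3951] rot [-3.97e-01  1.00e-04 -2.00e-04] | rows>= 7.3
shift [-0.0387 -0.2246  0.3951] rot [ 8.73e-01 -0.00e+00 -2.00e-04] | rows>= 7.3
```

```bash
python3 - <<'E'
from workcell import readout
from h import *
s=readout.get_state()
plan(s,[.48,.19,.27],1.57);
E
```

```text
shift [-0.0387 -0.2139  0.3689] rot [-3.97e-01  1.00e-04 -2.00e-04] | rows>= 6.9
```

Request:
drive_tool([
  [[-0.04,-0.06,0.06,-0.08,0,0,0],[-0.04,-0.12,0.12,-0.16,0,0,0],[-0.04,-0.18,0.18,-0.24,0,0,0],[-0.04,-0.21,0.24,-0.32,0,0,0],[-0.04,-0.216,0.3,-0.4,0,0,0]],
])

```text
clock: 1.27
tcp_pos: [0.3673, 0.2626, 0.2711]
orientation: [0.708, -0.002, 0.707, 0.002]
wrist_force: [1.5, 0.9, -0.4]
finger_gap: 0.0855
```

```bash
python3 - <<'E'
from workcell import readout
from h import *
s=readout.get_state();pose(s)
plan(s,[.48,.19,.27],1.57);
E
```

```text
t 1.27 tcp [0.3673 0.2626 0.2711] psi 1.5764 toolx [ 0.001  0.001 -1.   ] toolz [1.    0.006 0.001] q1,q6 [0.442 0.437] gap 0.0855 F [ 1.5  0.9 -0.4]
shift [ 0.0012 -0.0732  0.1123] rot [ 0.0064  0.0013 -0.0009] | rows>= 2.1
```

Request:
drive_tool([
  [[0,-0.03,0.045,0,0,0,0],[0.001,-0.06,0.09,0,0,0,0],[0.001,-0.073,0.112,0.006,0.001,0,0],[0.001,-0.073,0.112,0.006,0.001,0,0],[0.001,-0.073,0.112,0.006,0.001,0,0]],
])

```text
clock: 1.9
tcp_pos: [0.479, 0.1904, 0.2702]
orientation: [0.707, 0.0, 0.707, 0.0]
wrist_force: [-0.3, 1.3, -0.3]
finger_gap: 0.0851
```

```bash
cat >> h.py <<'E'
def wristview(tag):
    from workcell import readout,cams
    s=readout.get_state(); im=cams.read_camera('wrist'); p=cams.camera_params('wrist')
    R,t=extr(p,np.array(s['tcp_pos']),s['orientation'])
    import pickle; pickle.dump((s,im,p['mtx'],R,t),open(f'w_{tag}.pkl','wb'))
    return s,im,p['mtx'],R,t
def draw(im,n,v,K,R,t,zs,col=(0,0,255)):
    for z in zs:
        q=proj(place(O[n],*v,z),K,R,t)
        cv2.polylines(im,[np.round(q*16).astype(np.int32)],True,col,1,cv2.LINE_AA,4)
E
python3 - <<'E'
from h import *
import pickle
s,im,K,R,t=wristview('tray'); pose(s)
cv2.imwrite('pics/w_tray_raw.png',im)
res=pickle.load(open('res0.pkl','rb')); o=im.copy()
for n in res:
    if n[0]=='b':
        v,e=fit(n,res[n],[(darkmask(im,100),K,R,t)],pad=12); print(n,np.round(res[n],4),np.round(v,4),round(e,3))
        draw(o,n,v,K,R,t,(.032,)); draw(o,n,res[n],K,R,t,(.032,),(255,255,0))
cv2.imwrite('pics/w_tray.png',o)
E
```

```text
t 1.9 tcp [0.479  0.1904 0.2702] psi 1.5706 toolx [-0.     0.001 -1.   ] toolz [ 1. -0. -0.] q1,q6 [0.222 0.222] gap 0.0851 F [-0.3  1.3 -0.3]
blank_strap [0.4381 0.2729 1.1141] [0.4386 0.2751 1.1022] 0.093
blank_tab [0.5942 0.1031 1.5175] [0.5948 0.1049 1.501 ] 0.098
blank_oval_large [0.4338 0.1025 1.45  ] [0.4336 0.1044 1.4666] 0.013
blank_oval_small [0.5903 0.2804 1.4382] [0.5906 0.2824 1.388 ] 0.124
```

View pics/w_tray.png

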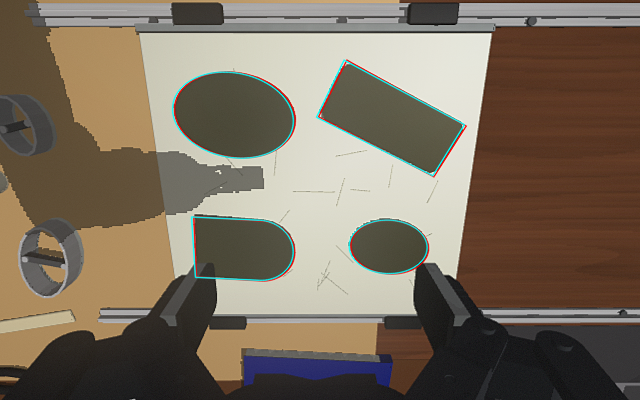

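```bash
python3 - <<'E'
from h import *
import pickle
s,im,K,R,t=pickle.load(open('w_tray.pkl','rb'))
res=pickle.load(open('res0.pkl','rb'))
m=darkmask(im,100); m[255:,408:]=0; m[262:,196:225]=0; m[282:,:]=0; m[:,:190]=0
B={}
for n in res:
    if n[0]=='b':
        v,e=fit(n,res[n],[(m,K,R,t)],pad=8); print(n,np.round(v,4),round(e,3)); B[n]=v
        B[n]=np.r_[(v[:2]+res[n][:2])/2,v[2]]
print(B)
pickle.dump(B,open('B.pkl','wb'))
s2=s
from workcell import readout
s=readout.get_state()
plan(s,[.49,-.27,.27],1.57)
E
```

```text
blank_strap [0.4386 0.2751 1.1022] 0.079
blank_tab [0.5938 0.1048 1.4433] 0.092
blank_oval_large [0.4339 0.1056 1.4604] 0.08
blank_oval_small [0.5903 0.2814 1.465 ] 0.063
{'blank_strap': array([0.43837425, 0.27396487, 1.10224863]), 'blank_tab': array([0.59401908, 0.10393025, 1.44330155]), 'blank_oval_large': array([0.4338124 , 0.10401045, 1.46044525]), 'blank_oval_small': array([0.59031591, 0.28091415, 1.46500352])}
shift [-1.000e-04 -4.607e-01  1.090e-02] rot [ 0.0012 -0.0001 -0.001 ] | rows>= 7.4
```

Request:
drive_tool([
  [[0,-0.06,0,0,0,0,0],[0,-0.12,0,0,0,0,0],[0,-0.18,0,0,0,0,0],[0,-0.24,0,0,0,0,0],[0,-0.3,0,0,0,0,0]],
])

```text
clock: 2.58
tcp_pos: [0.4785, -0.1097, 0.2706]
orientation: [0.707, -0.001, 0.707, 0.001]
wrist_force: [1.3, -0.1, -0.2]
finger_gap: 0.0854
```

```bash
python3 - <<'E'
from workcell import readout
from h import *
s=readout.get_state();pose(s)
plan(s,[.46,-.27,.27],1.57);
E
```

```text
t 2.58 tcp [ 0.4785 -0.1097  0.2706] psi 1.5735 toolx [ 0.001  0.001 -1.   ] toolz [1.    0.003 0.001] q1,q6 [-0.39  -0.393] gap 0.0854 F [ 1.3 -0.1 -0.2]
shift [ 0.0005 -0.1602 -0.0189] rot [ 0.0035  0.0011 -0.0008] | rows>= 2.6
```

Request:
drive_tool([
  [[0,-0.05,-0.006,0,0,0,0],[0,-0.1,-0.012,0,0,0,0],[0,-0.14,-0.018,0.003,0,0,0],[0,-0.16,-0.019,0.003,0.001,0,0],[0,-0.16,-0.019,0.003,0.001,0,0]],
])

```text
clock: 3.2
tcp_pos: [0.4599, -0.2698, 0.2704]
orientation: [0.707, 0.001, 0.707, 0.0]
wrist_force: [0.8, 0.2, 0.4]
finger_gap: 0.0857
```

```bash
python3 - <<'E'
from h import *
import pickle
s,im,K,R,t=wristview('dies'); pose(s)
cv2.imwrite('pics/w_dies_raw.png',im)
res=pickle.load(open('res0.pkl','rb')); o=im.copy()
for n in res:
    if n[0]=='d': draw(o,n,res[n],K,R,t,(0,.032,),(0,0,255))
cv2.imwrite('pics/w_dies.png',o)
h=cv2.cvtColor(im,cv2.COLOR_BGR2HSV); cv2.imwrite('pics/w_sat.png',h[...,1])
E
```

```text
t 3.2 tcp [ 0.4599 -0.2698  0.2704] psi 1.57 toolx [ 0.     0.001 -1.   ] toolz [ 1.    -0.001  0.   ] q1,q6 [-0.682 -0.681] gap 0.0857 F [0.8 0.2 0.4]
```

View pics/w_dies.png

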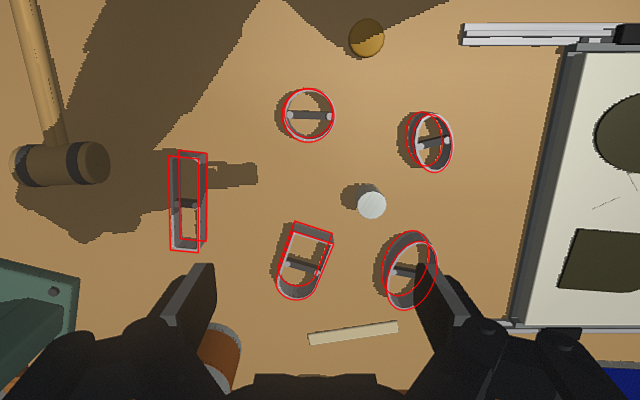

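View pics/w_sat.png

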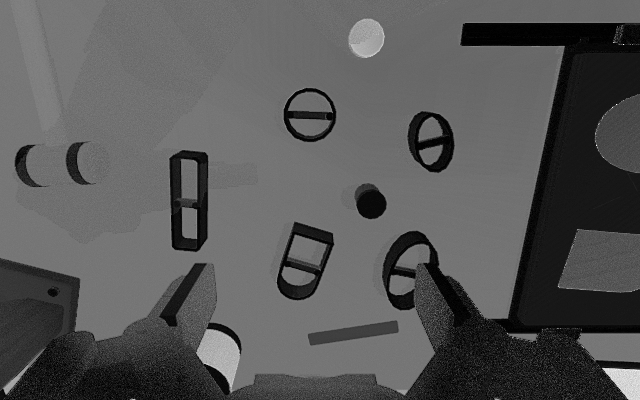

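```bash
cat >> h.py <<'E'
def fitw(name,v0,m,K,R,t,W=None,zb=0.,blur=1.0,pad=10,span=2):
    if W is None: W=np.ones(m.shape)
    P=np.r_[proj(place(O[name],*v0,zb),K,R,t),proj(place(O[name],*v0,zb+.03),K,R,t)]
    l=np.floor(P.min(0)-pad).astype(int).clip(0); h=np.ceil(P.max(0)+pad).astype(int)
    sl=(slice(l[1],h[1]),slice(l[0],h[0])); mm=cv2.GaussianBlur(m,(0,0),blur)[sl]; w=W[sl]
    def f(d):
        v=np.array(v0)+np.array(d)*[.01,.01,.2]
        return (w*(cv2.GaussianBlur(model(name,v,K,R,t,zb),(0,0),blur)[sl]-mm)**2).sum()/(w*mm).sum()
    best=None
    for k in np.arange(-span,span+1)*.5:
        r=minimize(f,[0,0,k],method='Nelder-Mead',options=dict(initial_simplex=np.array([[-.3,0,k],[.4,0,k],[0,.5,k],[0,0,k+.4]],float),xatol=.005,fatol=1e-6,maxiter=200))
        if best is None or r.fun<best.fun: best=r
    return np.array(v0)+best.x*[.01,.01,.2],best.fun
def steelw(im):
    h=cv2.cvtColor(im,cv2.COLOR_BGR2HSV).astype(float); return np.clip((75-h[...,1])/30,0,1)
E
python3 - <<'E'
from h import *
import pickle
s,im,K,R,t=pickle.load(open('w_dies.pkl','rb'))
res=pickle.load(open('res0.pkl','rb')); o=im.copy(); D={}
W=np.ones((400,640)); W[258:,412:]=0; W[255:,:218]=0
m=steelw(im)
for n in res:
    if n[0]=='d':
        v0=res[n].copy()
        if n=='die_strap': v0[2]=-.02
        v,e=fitw(n,v0,m,K,R,t,W); D[n]=v; print(n,np.round(res[n],4),np.round(v,4),round(e,3))
        draw(o,n,v,K,R,t,(0,.032),(0,0,255))
pickle.dump(D,open('D.pkl','wb'))
cv2.imwrite('pics/w_dies2.png',cv2.resize(o[70:320,150:480],None,fx=2.4,fy=2.4))
# blank tab again with weights
s,im,K,R,t=pickle.load(open('w_tray.pkl','rb')); B=pickle.load(open('B.pkl','rb'))
W=np.ones((400,640)); W[250:,405:]=0; W[255:,:225]=0
for n in B:
    v,e=fitw(n,B[n],darkmask(im,100),K,R,t,W); print(n,np.round(v,4),round(e,3)); B[n][2]=v[2]
pickle.dump(B,open('B.pkl','wb')); print(B)
E
```

```text
die_strap [ 0.5179 -0.4235 -0.1099] [ 0.5178 -0.4224 -0.1119] 0.048
die_tab [ 0.6017 -0.2865 -0.3415] [ 0.6029 -0.2853 -0.3195] 0.039
die_oval_large [ 0.6128 -0.1477 -0.1784] [ 0.6132 -0.1457 -0.2151] 0.011
die_oval_small [ 0.4446 -0.1392  0.3045] [ 0.4443 -0.1362  0.2635] 0.022
die_round [ 0.4142 -0.2771  3.1579] [ 0.4142 -0.275   3.1366] 0.034
blank_strap [0.4385 0.2751 1.1019] 0.084
blank_tab [0.5945 0.1045 1.4758] 0.015
blank_oval_large [0.4336 0.1046 1.4667] 0.011
blank_oval_small [0.5907 0.2825 1.3771] 0.006
{'blank_strap': array([0.43837425, 0.27396487, 1.10191197]), 'blank_tab': array([0.59401908, 0.10393025, 1.47582161]), 'blank_oval_large': array([0.4338124 , 0.10401045, 1.46670894]), 'blank_oval_small': array([0.59031591, 0.28091415, 1.37708297])}
```

View pics/w_dies2.png

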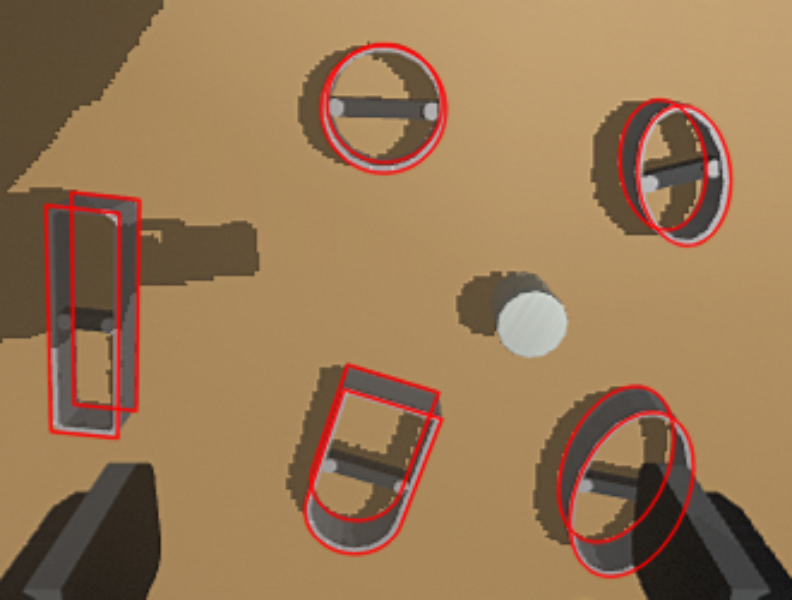

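```bash
python3 - <<'E'
from h import *
import pickle
from workcell import readout
B=pickle.load(open('B.pkl','rb'));D=pickle.load(open('D.pkl','rb'));res=pickle.load(open('res0.pkl','rb'))
B['blank_oval_small'][2]=1.39;B['blank_tab'][2]=1.49
for n in D: D[n][:2]=(D[n][:2]+res[n][:2])/2
G={k:np.round(v,4) for k,v in {**B,**D}.items()}
print(G); pickle.dump(G,open('G.pkl','wb'))
s=readout.get_state()
plan(s,[.518,-.423,.09],1.46)
E
cat > p.py <<'E'
import sys
from h import *
from workcell import readout
s=readout.get_state(); pose(s); a=[float(x) for x in sys.argv[1:]]
if a: plan(s,a[:3],a[3])
E
```

```text
{'blank_strap': array([0.4384, 0.274 , 1.1019]), 'blank_tab': array([0.594 , 0.1039, 1.49  ]), 'blank_oval_large': array([0.4338, 0.104 , 1.4667]), 'blank_oval_small': array([0.5903, 0.2809, 1.39  ]), 'die_strap': array([ 0.5178, -0.423 , -0.1119]), 'die_tab': array([ 0.6023, -0.2859, -0.3195]), 'die_oval_large': array([ 0.613 , -0.1467, -0.2151]), 'die_oval_small': array([ 0.4444, -0.1377,  0.2635]), 'die_round': array([ 0.4142, -0.276 ,  3.1366])}
shift [ 0.1802 -0.1544  0.058 ] rot [ 1.11e-01 -1.00e-04 -1.60e-03] | rows>= 3.9
```

Request:
drive_tool([
  [[0.036,-0.031,0.012,0.03,0,0,0],[0.072,-0.062,0.024,0.06,0,0,0],[0.12,-0.105,0.04,0.08,0,0,0],[0.165,-0.14,0.054,0.11,0,0,0],[0.18,-0.154,0.058,0.111,0,-0.0015,0]],
])

```text
clock: 3.88
tcp_pos: [0.5177, -0.4208, 0.0864]
orientation: [0.705, 0.04, 0.707, -0.037]
wrist_force: [0.5, 0.9, -0.0]
finger_gap: 0.0853
```

```bash
python3 p.py .518 -.423 .008 1.46; python3 - <<'E'
from h import *
import pickle
s,im,K,R,t=wristview('s1'); G=pickle.load(open('G.pkl','rb')); draw(im,'die_strap',G['die_strap'],K,R,t,(0,.032))
cv2.imwrite('pics/s1.png',im)
E
```

```text
t 3.88 tcp [ 0.5177 -0.4208  0.0864] psi 1.4614 toolx [-0.004  0.004 -1.   ] toolz [ 0.994 -0.109 -0.004] q1,q6 [-0.803 -0.693] gap 0.0853 F [ 0.5  0.9 -0. ]
shift [ 0.0784 -0.0024  0.0008] rot [ 0.0014 -0.0042 -0.0038] | rows>= 1.3
```

View pics/s1.png

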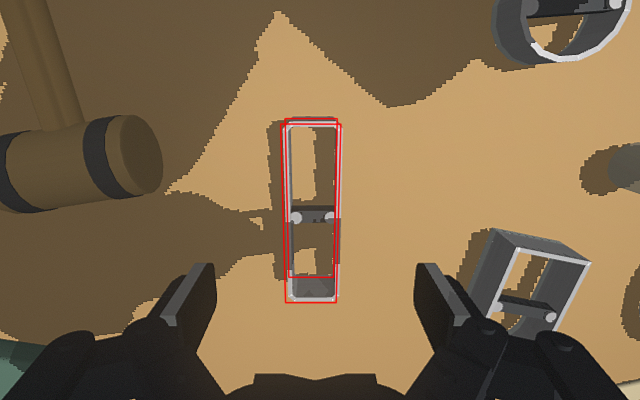

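Request:
drive_tool([
  [[0.026,-0.001,0,0,-0.002,-0.002,0],[0.052,-0.002,0.001,0.001,-0.004,-0.004,0],[0.074,-0.0024,0.001,0.001,-0.004,-0.004,0],[0.078,-0.0024,0.001,0.001,-0.004,-0.004,0],[0.078,-0.0024,0.001,0.001,-0.004,-0.004,0]],
])

```text
clock: 4.55
tcp_pos: [0.519, -0.4236, 0.0097]
orientation: [0.706, 0.038, 0.706, -0.039]
wrist_force: [0.1, -0.7, 0.0]
finger_gap: 0.0853
```

Request:
drive_tool([
  [[0,0,0,0,0,0,100],[0,0,0,0,0,0,200],[0,0,0,0,0,0,255],[0,0,0,0,0,0,255],[0,0,0,0,0,0,255]],
], squeeze=50)

```text
clock: 5.18
tcp_pos: [0.5194, -0.424, 0.0107]
orientation: [0.707, 0.038, 0.705, -0.04]
wrist_force: [0.0, 1.1, 4.9]
finger_gap: 0.0333
```

```bash
python3 p.py .518 -.423 .12 1.46; python3 - <<'E'
from h import *
s,im,K,R,t=wristview('s2'); cv2.imwrite('pics/s2.png',im)
E
```

```text
t 5.17 tcp [ 0.5194 -0.424   0.0107] psi 1.4611 toolx [ 0.002 -0.003 -1.   ] toolz [ 0.994 -0.109  0.002] q1,q6 [-0.804 -0.694] gap 0.0333 F [0.  1.1 4.9]
shift [-0.1093  0.0006 -0.0012] rot [0.0011 0.0023 0.0024] | rows>= 1.7
```

View pics/s2.png

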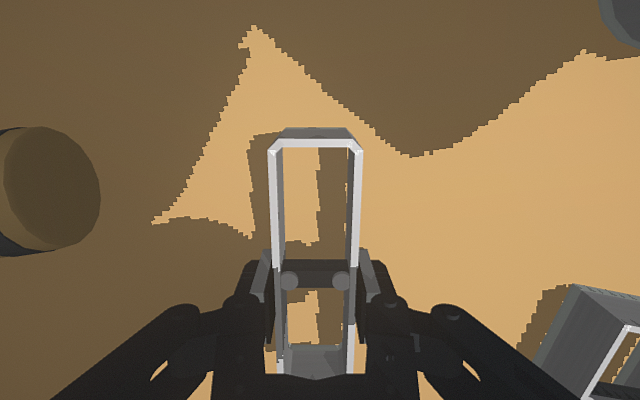

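Request:
drive_tool([
  [[-0.015,0,0,0,0,0,255],[-0.045,0,0,0,0,0,255],[-0.08,0,0,0,0,0,255],[-0.105,0,0,0,0,0,255],[-0.11,0,0,0,0,0,255]],
])

```text
clock: 5.85
tcp_pos: [0.5199, -0.4246, 0.123]
orientation: [0.708, 0.037, 0.704, -0.041]
wrist_force: [-0.0, 0.1, -2.2]
finger_gap: 0.0332
```

```bash
python3 p.py .4391 .2753 .12 2.673; python3 - <<'E'
from h import *
s,im,K,R,t=wristview('s3'); cv2.imwrite('pics/s3.png',im)
E
```

```text
t 5.85 tcp [ 0.5199 -0.4246  0.123 ] psi 1.461 toolx [ 0.004 -0.005 -1.   ] toolz [ 0.994 -0.11   0.005] q1,q6 [-0.804 -0.694] gap 0.0332 F [-0.   0.1 -2.2]
shift [-0.0009  0.6869 -0.157 ] rot [-1.212   0.0016  0.0071] | rows>= 11.3
```

View pics/s3.png

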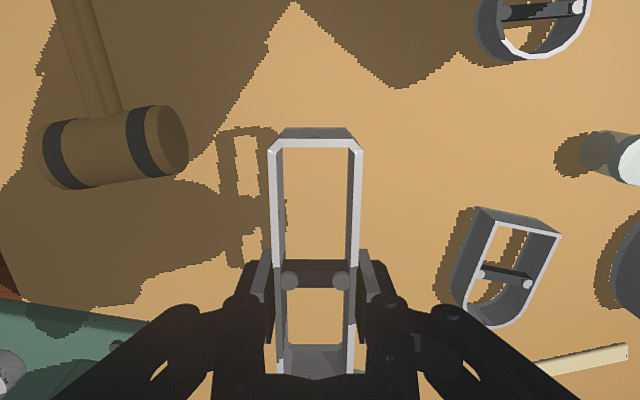

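Request:
drive_tool([
  [[0,0.05,-0.012,-0.1,0,0,255],[0,0.105,-0.024,-0.2,0,0,255],[0,0.16,-0.036,-0.3,0,0,255],[0,0.215,-0.049,-0.4,0,0,255],[0,0.27,-0.062,-0.5,0,0,255]],
])

```text
clock: 6.52
tcp_pos: [0.4861, -0.147, 0.1195]
orientation: [0.694, -0.139, 0.693, 0.137]
wrist_force: [1.1, 0.7, -1.9]
finger_gap: 0.0329
```

```bash
python3 p.py .4391 .2753 .12 2.673
```

```text
t 6.53 tcp [ 0.4861 -0.147   0.1195] psi 1.9639 toolx [ 0.001 -0.003 -1.   ] toolz [0.924 0.383 0.   ] q1,q6 [-0.451 -0.844] gap 0.0329 F [ 1.1  0.7 -1.9]
shift [-0.0018  0.408   0.1184] rot [-0.7091 -0.001   0.0032] | rows>= 6.8
```

Request:
drive_tool([
  [[0,0.053,0.015,-0.1,0,0,255],[0,0.106,0.03,-0.2,0,0,255],[0,0.16,0.046,-0.3,0,0,255],[0,0.213,0.062,-0.4,0,0,255],[0,0.265,0.077,-0.5,0,0,255]],
])

```text
clock: 7.15
tcp_pos: [0.4543, 0.1289, 0.1175]
orientation: [0.637, -0.307, 0.638, 0.305]
wrist_force: [0.4, 0.6, -2.1]
finger_gap: 0.0329
```

```bash
python3 p.py .4391 .2753 .10 2.673
```

```text
t 7.15 tcp [0.4543 0.1289 0.1175] psi 2.4671 toolx [-0.    -0.003 -1.   ] toolz [ 0.625  0.781 -0.003] q1,q6 [ 0.108 -0.788] gap 0.0329 F [ 0.4  0.6 -2.1]
shift [0.017  0.1033 0.1049] rot [-0.2059 -0.003   0.0014] | rows>= 2.4
```

Request:
drive_tool([
  [[0.003,0.035,0.035,-0.08,0,0,255],[0.008,0.07,0.07,-0.16,0,0,255],[0.014,0.095,0.097,-0.2,-0.003,0,255],[0.017,0.103,0.105,-0.206,-0.003,0.001,255],[0.017,0.103,0.105,-0.206,-0.003,0.001,255]],
])

```text
clock: 7.78
tcp_pos: [0.4384, 0.2749, 0.0988]
orientation: [0.601, -0.371, 0.603, 0.37]
wrist_force: [0.1, 0.3, -2.5]
finger_gap: 0.0333
```

```bash
python3 p.py .4391 .2753 .0427 2.673;  python3 - <<'E'
from h import *
import pickle
s,im,K,R,t=wristview('s4'); G=pickle.load(open('G.pkl','rb')); draw(im,'blank_strap',G['blank_strap'],K,R,t,(.032,))
cv2.imwrite('pics/s4.png',im)
E
```

```text
t 7.78 tcp [0.4384 0.2749 0.0988] psi 2.6739 toolx [-0.002 -0.002 -1.   ] toolz [ 0.451  0.893 -0.002] q1,q6 [ 0.405 -0.698] gap 0.0333 F [ 0.1  0.3 -2.5]
shift [ 0.0561 -0.0005  0.0008] rot [ 0.0009 -0.0024 -0.001 ] | rows>= 0.9
```

View pics/s4.png

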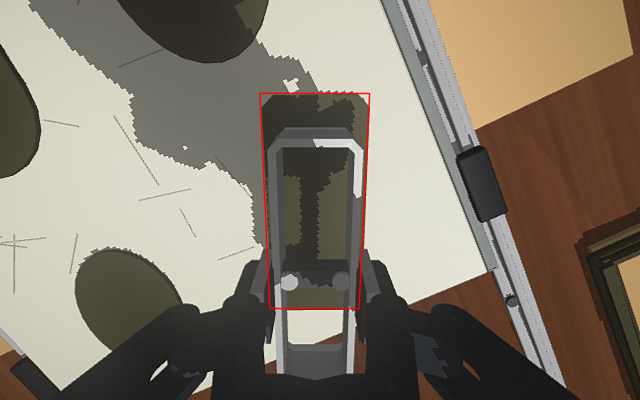

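Request:
drive_tool([
  [[0.02,0,0.001,0,-0.002,0,255],[0.04,0,0.001,0,-0.002,-0.001,255],[0.048,-0.0005,0.001,0.001,-0.002,-0.001,255],[0.053,-0.0005,0.001,0.001,-0.002,-0.001,255],[0.0555,-0.0005,0.001,0.001,-0.002,-0.001,255]],
])

```text
clock: 8.45
tcp_pos: [0.4401, 0.2747, 0.044]
orientation: [0.603, -0.37, 0.602, 0.369]
wrist_force: [-1.2, 0.4, -2.2]
finger_gap: 0.0333
```

```bash
python3 p.py .4391 .2753 .0427 2.673;  python3 - <<'E'
from h import *
import pickle
s,im,K,R,t=wristview('s5'); cv2.imwrite('pics/s5.png',im)
from workcell import cams
cv2.imwrite('pics/s5s.png',cams.read_camera('scene')[60:300,300:560])
E
```

```text
t 8.45 tcp [0.4401 0.2747 0.044 ] psi 2.671 toolx [ 0.001 -0.    -1.   ] toolz [0.453 0.891 0.   ] q1,q6 [ 0.403 -0.697] gap 0.0333 F [-1.2  0.4 -2.2]
shift [0.0013 0.0012 0.0001] rot [-0.002   0.0004  0.001 ] | rows>= 0.0
```

View pics/s5.png

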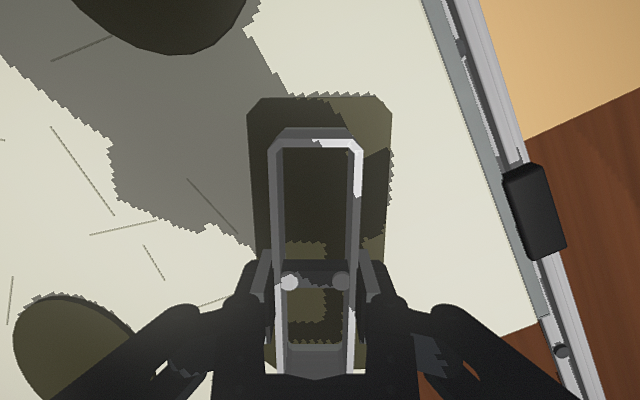

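Request:
drive_tool([
  [[0.0005,0.0012,0,-0.002,0,0.001,255],[0.001,0.0013,0,-0.002,0,0.001,255],[0.0015,0.0013,0,-0.002,0,0.001,255],[0.002,0.0013,0,-0.002,0,0.001,255],[0.002,0.0013,0,-0.002,0,0.001,255]],
])

```text
clock: 9.18
tcp_pos: [0.4388, 0.2756, 0.0426]
orientation: [0.603, -0.37, 0.602, 0.371]
wrist_force: [-2.3, -0.4, 5.6]
finger_gap: 0.0329
```

Request:
drive_tool([
  [[0,0,0,0,0,0,130],[0,0,0,0,0,0,80],[0,0,0,0,0,0,30],[0,0,0,0,0,0,0],[0,0,0,0,0,0,0]],
])

```text
clock: 9.8
tcp_pos: [0.4388, 0.2756, 0.0425]
orientation: [0.603, -0.37, 0.602, 0.371]
wrist_force: [-0.7, -0.3, 0.0]
finger_gap: 0.0853
```

Request:
drive_tool([
  [[-0.01,0,0,0,0,0,0],[-0.03,0,0,0,0,0,0],[-0.07,0,0,0,0,0,0],[-0.12,0,0,0,0,0,0],[-0.16,0,0,0,0,0,0]],
])

```text
clock: 10.42
tcp_pos: [0.4391, 0.2756, 0.2054]
orientation: [0.603, -0.37, 0.601, 0.37]
wrist_force: [0.5, -0.5, 0.3]
finger_gap: 0.0854
```

```bash
python3 - <<'E'
from h import *
import pickle
s,im,K,R,t=wristview('s6'); pose(s); cv2.imwrite('pics/s6.png',im)
G=pickle.load(open('G.pkl','rb'))
print('rel', )
plan(s,[.6023,-.2859,.12],1.2513)
E
```

```text
t 10.43 tcp [0.4391 0.2756 0.2054] psi 2.6736 toolx [ 0.002  0.001 -1.   ] toolz [0.451 0.892 0.002] q1,q6 [ 0.405 -0.697] gap 0.0854 F [ 0.5 -0.5  0.3]
rel
shift [ 0.085  -0.3989 -0.4277] rot [ 1.4223e+00  3.0000e-03 -4.0000e-04] | rows>= 9.5
```

View pics/s6.png

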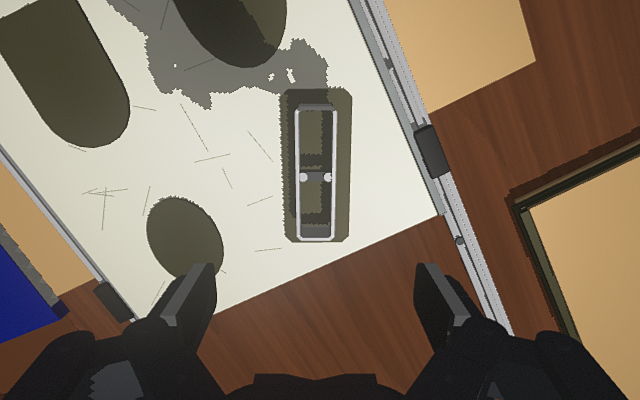

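```bash
cat > chk.py <<'E'
import sys,pickle
from h import *
tag,sh=sys.argv[1],sys.argv[2]
s,im,K,R,t=pickle.load(open(f'w_{tag}.pkl','rb')); G=pickle.load(open('G.pkl','rb')); o=im.copy()
h=cv2.cvtColor(im,cv2.COLOR_BGR2HSV)
v,e=G['blank_'+sh],0
m=np.clip((h[...,1].astype(float)-50)/20,0,1)
# blank: outer silhouette via saturation/dark OR steel -> use dark|sat relative to white pad
g=cv2.cvtColor(im,cv2.COLOR_BGR2GRAY).astype(float)
print('draw'); draw(o,'blank_'+sh,v,K,R,t,(.032,),(255,255,0))
x=v.copy(); draw(o,'die_'+sh,x,K,R,t,(.032,.064),(0,0,255))
P=proj(place(O['blank_'+sh],*v,.032),K,R,t); l=(P.min(0)-25).astype(int).clip(0); u=(P.max(0)+25).astype(int)
c=o[l[1]:u[1],l[0]:u[0]]; f=min(700/c.shape[1],560/c.shape[0])
cv2.imwrite(f'pics/chk_{tag}.png',cv2.resize(c,None,fx=f,fy=f,interpolation=cv2.INTER_CUBIC))
E
python3 chk.py s6 strap
```

```text
draw
```

View pics/chk_s6.png

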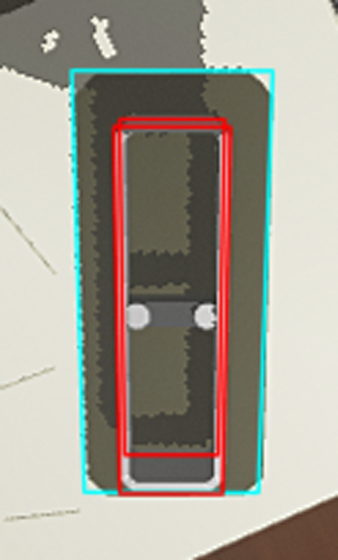

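Request:
drive_tool([
  [[0.01,-0.04,-0.043,0.14,0,0,0],[0.02,-0.08,-0.086,0.29,0,0,0],[0.03,-0.12,-0.128,0.43,0,0,0],[0.04,-0.16,-0.17,0.57,0,0,0],[0.05,-0.2,-0.214,0.71,0,0,0]],
])

```text
clock: 11.1
tcp_pos: [0.5242, -0.0062, 0.1606]
orientation: [0.698, -0.136, 0.69, 0.137]
wrist_force: [0.0, 0.4, 0.2]
finger_gap: 0.0855
```

```bash
python3 p.py .6023 -.2859 .09 1.2513
```

```text
t 11.1 tcp [ 0.5242 -0.0062  0.1606] psi 1.9593 toolx [ 0.011  0.004 -1.   ] toolz [0.925 0.379 0.012] q1,q6 [-0.169 -0.557] gap 0.0855 F [0.  0.4 0.2]
shift [ 0.0702 -0.2885 -0.0345] rot [ 0.708   0.0112 -0.0041] | rows>= 4.8
```

Request:
drive_tool([
  [[0.008,-0.057,-0.007,0.14,0,0,0],[0.016,-0.115,-0.014,0.29,0,0,0],[0.03,-0.172,-0.021,0.43,0,0,0],[0.05,-0.23,-0.028,0.57,0.006,0,0],[0.07,-0.286,-0.0345,0.708,0.011,-0.004,0]],
])

```text
clock: 11.72
tcp_pos: [0.602, -0.2858, 0.0903]
orientation: [0.698, 0.114, 0.697, -0.114]
wrist_force: [1.1, 1.0, 0.3]
finger_gap: 0.0853
```

```bash
python3 p.py .6023 -.2859 .009 1.2513; python3 - <<'E'
from h import *
import pickle
s,im,K,R,t=wristview('t1'); G=pickle.load(open('G.pkl','rb')); 
v,e=fitw('die_tab',G['die_tab'],steelw(im),K,R,t); print(np.round(G['die_tab'],4),np.round(v,4),e)
draw(im,'die_tab',G['die_tab'],K,R,t,(0,.032)); draw(im,'die_tab',v,K,R,t,(.032,),(0,255,0))
cv2.imwrite('pics/t1.png',im)
E
```

```text
t 11.72 tcp [ 0.602  -0.2858  0.0903] psi 1.2464 toolx [ 0.001 -0.    -1.   ] toolz [ 0.948 -0.319  0.001] q1,q6 [-0.564 -0.239] gap 0.0853 F [1.1 1.  0.3]
shift [0.0813 0.0001 0.0002] rot [-0.0049  0.0012  0.0001] | rows>= 1.3
[ 0.6023 -0.2859 -0.3195] [ 0.6016 -0.2855 -0.321 ] 0.026939958355819294
```

View pics/t1.png

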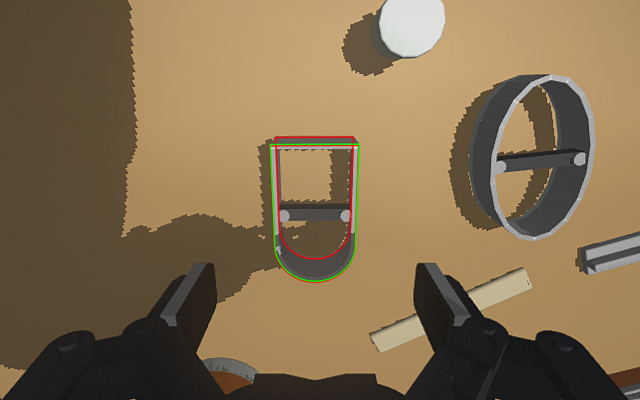

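Request:
drive_tool([
  [[0.027,0,0,-0.004,0.001,0,0],[0.054,0,0,-0.005,0.001,0,0],[0.075,0,0,-0.005,0.001,0,0],[0.081,0,0,-0.005,0.001,0,0],[0.081,0,0,-0.005,0.001,0,0]],
])

```text
clock: 12.4
tcp_pos: [0.6024, -0.2926, 0.0054]
orientation: [0.697, 0.114, 0.698, -0.117]
wrist_force: [-0.5, -0.3, -0.4]
finger_gap: 0.0856
```

Request:
drive_tool([
  [[0,0,0,0,0,0,60],[0,0,0,0,0,0,140],[0,0,0,0,0,0,255],[0,0,0,0,0,0,255],[0,0,0,0,0,0,255]],
])

```text
clock: 13.02
tcp_pos: [0.6034, -0.293, 0.007]
orientation: [0.698, 0.114, 0.697, -0.117]
wrist_force: [-0.6, 1.4, 7.0]
finger_gap: 0.0512
```

```bash
python3 p.py .6023 -.2859 .009 1.2513; python3 - <<'E'
from h import *
s,im,K,R,t=wristview('t2'); cv2.imwrite('pics/t2.png',im)
E
```

```text
t 13.03 tcp [ 0.6034 -0.293   0.007 ] psi 1.2426 toolx [ 0.001 -0.004 -1.   ] toolz [ 0.947 -0.322  0.002] q1,q6 [-0.57  -0.242] gap 0.0512 F [-0.6  1.4  7. ]
shift [-0.002   0.0064 -0.0033] rot [-0.0087  0.0022  0.0035] | rows>= 0.1
```

View pics/t2.png

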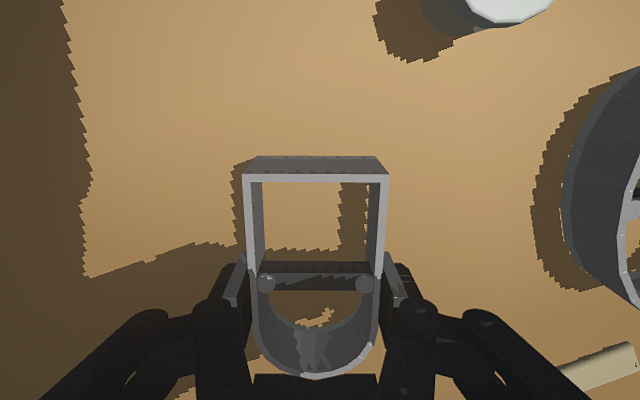

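```bash
cat > inhand.py <<'E'
import sys,pickle
from h import *
tag,n,zb=sys.argv[1],sys.argv[2],float(sys.argv[3])
s,im,K,R,t=pickle.load(open(f'w_{tag}.pkl','rb')); p=np.array(s['tcp_pos'])
M=Rn.from_quat(np.array(s['orientation'])[[1,2,3,0]]).as_matrix(); psi=np.arctan2(M[1,1],M[0,1])
th=psi-np.pi/2
# project brace disc line / brace centre at offset d along tool z
for d in (-.006,-.004,-.002,0,.002,.004):
    c=p+M[:,2]*d
    q=proj(np.array([[c[0],c[1],zb+.028]]),K,R,t)[0]; 
    fr=proj(np.array([[*(c+M[:,2]*-{'strap':.059,'tab':.046,'oval_large':.05,'oval_small':.033}[n])[:2],zb+.032]]),K,R,t)[0]
    print(d,'brace centre',np.round(q,1),'far end top outer',np.round(fr,1))
E
python3 inhand.py t2 tab 0; python3 inhand.py s2 strap 0
```

```text
-0.006 brace centre [313.6 277.3] far end top outer [313.5 169.1]
-0.004 brace centre [313.6 281.6] far end top outer [313.5 174.6]
-0.002 brace centre [313.6 285.8] far end top outer [313.5 180. ]
0 brace centre [313.6 290. ] far end top outer [313.5 185.4]
0.002 brace centre [313.6 294.2] far end top outer [313.5 190.8]
0.004 brace centre [313.6 298.4] far end top outer [313.5 196.1]
-0.006 brace centre [313.8 272.4] far end top outer [313.8 130.1]
-0.004 brace centre [313.8 276.6] far end top outer [313.8 135.9]
-0.002 brace centre [313.8 280.8] far end top outer [313.8 141.6]
0 brace centre [313.8 284.9] far end top outer [313.8 147.2]
0.002 brace centre [313.8 289. ] far end top outer [313.8 152.8]
0.004 brace centre [313.8 293.1] far end top outer [313.8 158.3]
```

Request:
drive_tool([
  [[-0.015,0,0,0,0,0,255],[-0.045,0,0,0,0,0,255],[-0.08,0,0,0,0,0,255],[-0.11,0,0,0,0,0,255],[-0.115,0,0,0,0,0,255]],
])

```text
clock: 13.7
tcp_pos: [0.6046, -0.2935, 0.1252]
orientation: [0.7, 0.113, 0.695, -0.118]
wrist_force: [0.1, 0.2, -1.9]
finger_gap: 0.0511
```

```bash
python3 p.py .5943 .1076 .12 3.061
```

```text
t 13.7 tcp [ 0.6046 -0.2935  0.1252] psi 1.2425 toolx [ 0.005 -0.007 -1.   ] toolz [ 0.947 -0.322  0.007] q1,q6 [-0.57  -0.242] gap 0.0511 F [ 0.1  0.2 -1.9]
shift [ 0.0024  0.3764 -0.1391] rot [-1.8184e+00  6.0000e-04  9.9000e-03] | rows>= 9.7
```

Request:
drive_tool([
  [[0,0.03,-0.01,-0.14,0,0,255],[0,0.07,-0.025,-0.31,0,0,255],[0,0.11,-0.04,-0.48,0,0,255],[0,0.15,-0.055,-0.65,0,0.003,255],[0,0.19,-0.07,-0.82,0,0.005,255]],
])

```text
clock: 14.32
tcp_pos: [0.5986, -0.0896, 0.1224]
orientation: [0.686, -0.175, 0.685, 0.173]
wrist_force: [0.1, 1.0, -1.8]
finger_gap: 0.0511
```

```bash
python3 p.py .5943 .1076 .12 3.061
```

```text
t 14.32 tcp [ 0.5986 -0.0896  0.1224] psi 2.068 toolx [ 0.003 -0.001 -1.   ] toolz [0.879 0.477 0.002] q1,q6 [-0.281 -0.778] gap 0.0511 F [ 0.1  1.  -1.8]
shift [0.0021 0.1753 0.0903] rot [-9.93e-01  2.00e-04  3.10e-03] | rows>= 5.3
```

Request:
drive_tool([
  [[0,0.035,0.018,-0.18,0,0,255],[0,0.07,0.036,-0.36,0,0,255],[0,0.105,0.054,-0.54,0,0,255],[0,0.14,0.072,-0.72,0,0.002,255],[0.002,0.17,0.088,-0.9,0,0.003,255]],
])

```text
clock: 14.95
tcp_pos: [0.5938, 0.1032, 0.1189]
orientation: [0.54, -0.456, 0.54, 0.457]
wrist_force: [0.0, -0.3, -2.0]
finger_gap: 0.0512
```

```bash
python3 p.py .5943 .1076 .095 3.061
```

```text
t 14.95 tcp [0.5938 0.1032 0.1189] psi 2.9743 toolx [-0.002  0.    -1.   ] toolz [ 0.166  0.986 -0.   ] q1,q6 [ 0.039 -1.365] gap 0.0512 F [ 0.  -0.3 -2. ]
shift [0.0239 0.0002 0.0044] rot [-0.0867 -0.0001 -0.0018] | rows>= 0.5
```

Request:
drive_tool([
  [[0.012,0,0.002,-0.05,0,0,255],[0.022,0,0.004,-0.087,0,0,255],[0.024,0,0.0044,-0.087,0,-0.002,255],[0.024,0,0.0044,-0.087,0,-0.002,255],[0.024,0,0.0044,-0.087,0,-0.002,255]],
])

```text
clock: 15.58
tcp_pos: [0.5949, 0.107, 0.0954]
orientation: [0.52, -0.479, 0.52, 0.479]
wrist_force: [0.9, -1.0, -1.5]
finger_gap: 0.051
```

```bash
python3 p.py .5943 .1076 .039 3.061;  python3 - <<'E'
from h import *
import pickle
s,im,K,R,t=wristview('t4'); G=pickle.load(open('G.pkl','rb')); draw(im,'blank_tab',G['blank_tab'],K,R,t,(.032,))
cv2.imwrite('pics/t4.png',im)
E
```

```text
t 15.57 tcp [0.5949 0.107  0.0954] psi 3.0602 toolx [ 0.001 -0.    -1.   ] toolz [0.081 0.997 0.   ] q1,q6 [ 0.045 -1.444] gap 0.051 F [ 0.9 -1.  -1.5]
shift [0.0564 0.0007 0.0005] rot [-0.0008  0.      0.001 ] | rows>= 0.9
```

View pics/t4.png

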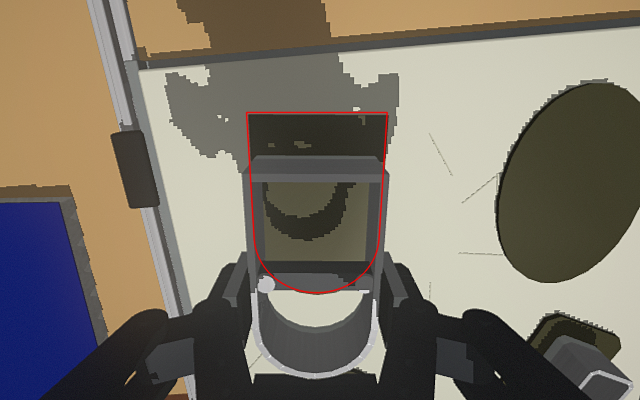

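Request:
drive_tool([
  [[0.015,0,0,0,0,0,255],[0.03,0,0,0,0,0,255],[0.042,0,0,0,0,0,255],[0.048,0,0,0,0,0,255],[0.05,0.0007,0.0005,-0.001,0,0.001,255]],
])

```text
clock: 16.25
tcp_pos: [0.594, 0.1076, 0.0447]
orientation: [0.519, -0.479, 0.52, 0.48]
wrist_force: [0.3, 0.7, -2.3]
finger_gap: 0.0513
```

```bash
python3 p.py .5943 .1076 .039 3.061;  python3 - <<'E'
from h import *
import pickle
s,im,K,R,t=wristview('t5'); G=pickle.load(open('G.pkl','rb')); draw(im,'blank_tab',G['blank_tab'],K,R,t,(.032,))
cv2.imwrite('pics/t5.png',im)
E
```

```text
t 16.25 tcp [0.594  0.1076 0.0447] psi 3.0614 toolx [-0.001 -0.    -1.   ] toolz [ 0.08   0.997 -0.   ] q1,q6 [ 0.046 -1.444] gap 0.0513 F [ 0.3  0.7 -2.3]
shift [ 0.0057 -0.0003 -0.    ] rot [ 0.0004 -0.0001 -0.0009] | rows>= 0.1
```

View pics/t5.png

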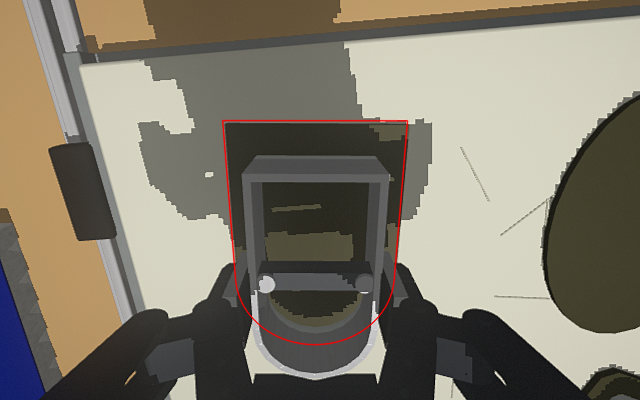

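Lined up well. Lower the last 6 mm.

Request:
drive_tool([
  [[0.002,0,0,0,0,0,255],[0.004,0,0,0,0,-0.001,255],[0.0052,0,0,0,0,-0.001,255],[0.006,0,0,0,0,-0.001,255],[0.0065,0,0,0,0,-0.001,255]],
])

```text
clock: 16.92
tcp_pos: [0.5941, 0.1077, 0.039]
orientation: [0.52, -0.48, 0.519, 0.479]
wrist_force: [-1.9, -1.4, 5.1]
finger_gap: 0.0515
```

Request:
drive_tool([
  [[0,0,0,0,0,0,80],[0,0,0,0,0,0,50],[0,0,0,0,0,0,20],[0,0,0,0,0,0,0],[0,0,0,0,0,0,0]],
])

```text
clock: 17.55
tcp_pos: [0.5941, 0.1078, 0.039]
orientation: [0.52, -0.48, 0.519, 0.479]
wrist_force: [0.5, 0.4, 0.4]
finger_gap: 0.0854
```

Request:
drive_tool([
  [[-0.01,0,0,0,0,0,0],[-0.03,0,0,0,0,0,0],[-0.07,0,0,0,0,0,0],[-0.11,0,0,0,0,0,0],[-0.15,0,0,0,0,0,0]],
])

```text
clock: 18.18
tcp_pos: [0.594, 0.1077, 0.1911]
orientation: [0.52, -0.48, 0.519, 0.479]
wrist_force: [0.1, -0.6, -0.2]
finger_gap: 0.0854
```

```bash
python3 - <<'E'
from h import *
s,im,K,R,t=wristview('t6'); pose(s)
plan(s,[.613,-.1467,.10],1.356)
E
python3 chk.py t6 tab
```

```text
t 18.18 tcp [0.594  0.1077 0.1911] psi 3.0615 toolx [ 0.002 -0.    -1.   ] toolz [0.08  0.997 0.   ] q1,q6 [ 0.047 -1.444] gap 0.0854 F [ 0.1 -0.6 -0.2]
shift [ 0.0911 -0.0392 -0.2521] rot [1.7055e+00 1.4000e-03 1.1000e-03] | rows>= 9.1
draw
```

View pics/chk_t6.png

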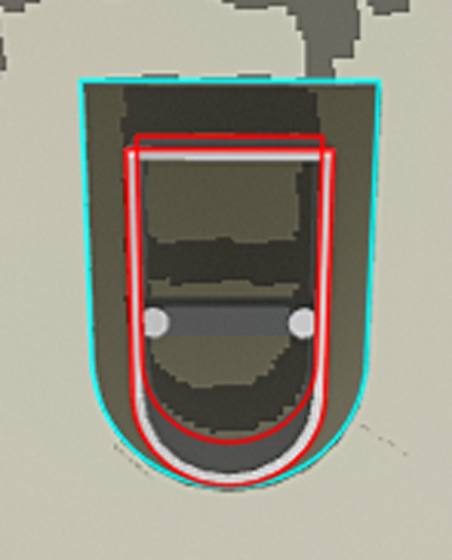

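Request:
drive_tool([
  [[0,-0.004,-0.025,0.17,0,0,0],[0,-0.008,-0.05,0.34,0,0,0],[0.02,-0.012,-0.075,0.51,0,0,0],[0.03,-0.016,-0.1,0.69,0,0,0],[0.04,-0.02,-0.126,0.86,0,0,0]],
])

```text
clock: 18.85
tcp_pos: [0.6068, -0.0201, 0.1575]
orientation: [0.676, -0.219, 0.669, 0.216]
wrist_force: [0.6, 0.3, -0.2]
finger_gap: 0.086
```

```bash
python3 p.py .613 -.1467 .09 1.356
```

```text
t 18.85 tcp [ 0.6068 -0.0201  0.1575] psi 2.196 toolx [ 0.011  0.    -1.   ] toolz [0.811 0.585 0.009] q1,q6 [-0.166 -0.791] gap 0.086 F [ 0.6  0.3 -0.2]
shift [ 0.0675 -0.1059 -0.0697] rot [0.84   0.0107 0.002 ] | rows>= 4.5
```

Request:
drive_tool([
  [[0.01,-0.021,-0.014,0.17,0,0,0],[0.025,-0.043,-0.028,0.34,0,0,0],[0.04,-0.065,-0.042,0.51,0.004,0,0],[0.055,-0.087,-0.057,0.69,0.008,0,0],[0.0675,-0.106,-0.07,0.84,0.011,0.002,0]],
])

```text
clock: 19.48
tcp_pos: [0.6129, -0.1479, 0.0899]
orientation: [0.703, 0.078, 0.703, -0.078]
wrist_force: [-0.3, 0.3, -0.1]
finger_gap: 0.0854
```

```bash
python3 - <<'E'
from h import *
import pickle
s,im,K,R,t=wristview('l1'); pose(s);G=pickle.load(open('G.pkl','rb')); n='die_oval_large'
W=np.ones((400,640)); W[262:,:218]=0; W[262:,412:]=0
v,e=fitw(n,G[n],steelw(im),K,R,t,W); print(np.round(G[n],4),np.round(v,4),e)
draw(im,n,G[n],K,R,t,(0,.032)); draw(im,n,v,K,R,t,(.032,),(0,255,0))
cv2.imwrite('pics/l1.png',im)
plan(s,[(v[0]+G[n][0])/2,(v[1]+G[n][1])/2,.008],v[2]+np.pi/2)
E
```

```text
t 19.48 tcp [ 0.6129 -0.1479  0.0899] psi 1.3506 toolx [ 0. -0. -1.] toolz [ 0.976 -0.218  0.   ] q1,q6 [-0.364 -0.144] gap 0.0854 F [-0.3  0.3 -0.1]
[ 0.613  -0.1467 -0.2151] [ 0.6128 -0.1469 -0.2122] 0.0325372607363379
shift [ 0.0819  0.0011 -0.0003] rot [-0.008   0.      0.0001] | rows>= 1.3
```

View pics/l1.png

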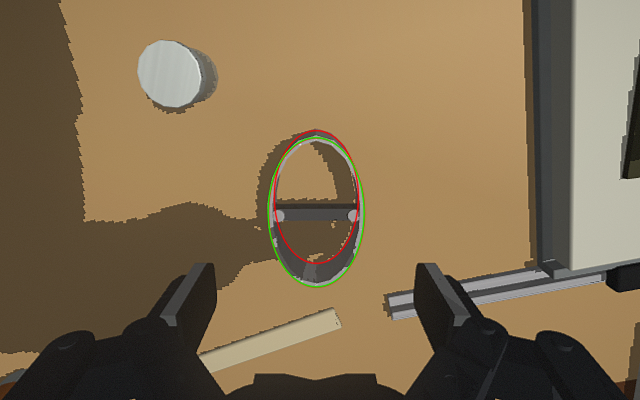

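```bash
python3 - <<'E'
from h import *
import pickle
s,im,K,R,t=pickle.load(open('w_l1.pkl','rb'))
M=Rn.from_quat(np.array(s['orientation'])[[1,2,3,0]]).as_matrix()
for px in [(385,295),(392,318),(340,312)]:
  for z in (0,.02):
    w=back(px,K,R,t,z); print(px,z,np.round(w,3),'tool yz',np.round((M.T@(w-s['tcp_pos']))[1:],3))
E
```

```text
(385, 295) 0 [ 0.701 -0.111  0.   ] tool yz [0.056 0.078]
(385, 295) 0.02 [ 0.687 -0.112  0.02 ] tool yz [0.051 0.065]
(392, 318) 0 [ 0.724 -0.108  0.   ] tool yz [0.063 0.1  ]
(392, 318) 0.02 [ 0.708 -0.11   0.02 ] tool yz [0.057 0.084]
(340, 312) 0 [ 0.709 -0.148  0.   ] tool yz [0.021 0.094]
(340, 312) 0.02 [ 0.694 -0.147  0.02 ] tool yz [0.019 0.079]
```

Request:
drive_tool([
  [[0.02,0.001,0,-0.008,0,0,0],[0.04,0.001,0,-0.008,0,0,0],[0.06,0.001,0,-0.008,0,0,0],[0.075,0.001,0,-0.008,0,0,0],[0.08,0.001,0,-0.008,0,0,0]],
])

```text
clock: 20.15
tcp_pos: [0.6119, -0.1493, 0.0074]
orientation: [0.702, 0.077, 0.704, -0.077]
wrist_force: [-0.5, 0.5, 0.3]
finger_gap: 0.0852
```

```bash
python3 p.py .6129 -.1468 .008 1.3586
```

```text
t 20.15 tcp [ 0.6119 -0.1493  0.0074] psi 1.3522 toolx [-0.003 -0.001 -1.   ] toolz [ 0.976 -0.217 -0.003] q1,q6 [-0.366 -0.147] gap 0.0852 F [-0.5  0.5  0.3]
shift [-0.0006  0.0027  0.0004] rot [-0.0064 -0.0028  0.0013] | rows>= 0.0
```

Request:
drive_tool([
  [[-0.0006,0.0027,0.0004,-0.006,-0.003,0.001,0],[-0.0006,0.0027,0.0004,-0.006,-0.003,0.001,0],[-0.0006,0.0027,0.0004,-0.006,-0.003,0.001,80],[-0.0006,0.0027,0.0004,-0.006,-0.003,0.001,255],[-0.0006,0.0027,0.0004,-0.006,-0.003,0.001,255]],
])

```text
clock: 20.78
tcp_pos: [0.6135, -0.1471, 0.009]
orientation: [0.704, 0.075, 0.702, -0.075]
wrist_force: [-1.5, 0.0, 5.4]
finger_gap: 0.0585
```

Request:
drive_tool([
  [[0,0,0,0,0,0,255],[0,0,0,0,0,0,255],[0,0,0,0,0,0,255],[0,0,0,0,0,0,255],[0,0,0,0,0,0,255]],
])

```text
clock: 21.4
tcp_pos: [0.6135, -0.1471, 0.009]
orientation: [0.704, 0.075, 0.702, -0.075]
wrist_force: [0.0, 1.1, 2.1]
finger_gap: 0.0588
```

```bash
python3 - <<'E'
from h import *
s,im,K,R,t=wristview('l2'); pose(s); cv2.imwrite('pics/l2.png',im)
E
python3 inhand.py l2 oval_large 0
```

```text
t 21.4 tcp [ 0.6135 -0.1471  0.009 ] psi 1.3582 toolx [ 0.002 -0.001 -1.   ] toolz [ 0.977 -0.211  0.002] q1,q6 [-0.362 -0.15 ] gap 0.0588 F [0.  1.1 2.1]
-0.006 brace centre [313.8 274.5] far end top outer [313.8 156.5]
-0.004 brace centre [313.8 278.7] far end top outer [313.8 162. ]
-0.002 brace centre [313.8 283. ] far end top outer [313.8 167.5]
0 brace centre [313.8 287.1] far end top outer [313.8 173. ]
0.002 brace centre [313.8 291.3] far end top outer [313.8 178.4]
0.004 brace centre [313.8 295.4] far end top outer [313.8 183.7]
```

View pics/l2.png

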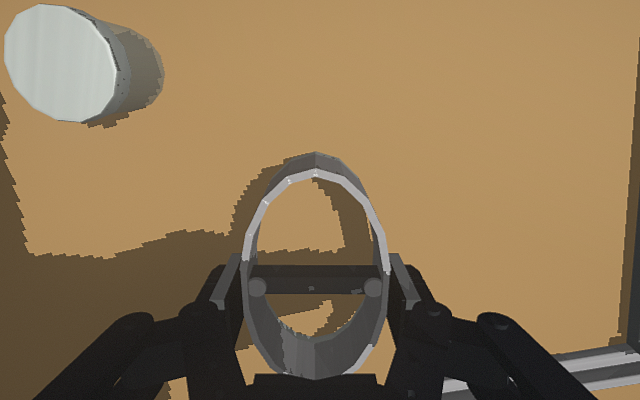

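Request:
drive_tool([
  [[-0.015,0,0,0,0,0,255],[-0.045,0,0,0,0,0,255],[-0.08,0,0,0,0,0,255],[-0.11,0,0,0,0,0,255],[-0.115,0,0,0,0,0,255]],
])

```text
clock: 22.08
tcp_pos: [0.6148, -0.1475, 0.1268]
orientation: [0.705, 0.074, 0.701, -0.076]
wrist_force: [-0.3, -0.4, -2.6]
finger_gap: 0.0589
```

```bash
python3 p.py .434 .1045 .12 3.0375
```

```text
t 22.07 tcp [ 0.6148 -0.1475  0.1268] psi 1.3582 toolx [ 0.006 -0.002 -1.   ] toolz [ 0.977 -0.211  0.006] q1,q6 [-0.362 -0.15 ] gap 0.0589 F [-0.3 -0.4 -2.6]
shift [ 0.0051  0.2081 -0.2299] rot [-1.6793  0.0037  0.0062] | rows>= 9.0
```

Request:
drive_tool([
  [[0,0.018,-0.02,-0.14,0,0,255],[0,0.04,-0.045,-0.31,0,0,255],[0,0.064,-0.07,-0.48,0,0,255],[0,0.087,-0.095,-0.65,0,0.002,255],[0,0.11,-0.12,-0.83,0.002,0.003,255]],
])

```text
clock: 22.7
tcp_pos: [0.519, -0.0136, 0.1246]
orientation: [0.674, -0.217, 0.673, 0.217]
wrist_force: [0.9, 0.2, -1.8]
finger_gap: 0.0589
```

```bash
python3 p.py .434 .1045 .12 3.0375
```

```text
t 22.7 tcp [ 0.519  -0.0136  0.1246] psi 2.1938 toolx [ 0.001  0.    -1.   ] toolz [0.812 0.583 0.001] q1,q6 [-0.181 -0.804] gap 0.0589 F [ 0.9  0.2 -1.8]
shift [ 4.600e-03  1.455e-01 -1.000e-04] rot [-8.437e-01  1.000e-03  8.000e-04] | rows>= 4.5
```

Request:
drive_tool([
  [[0.001,0.029,0,-0.17,0,0,255],[0.002,0.058,0,-0.34,0,0,255],[0.003,0.088,0,-0.51,0,0,255],[0.004,0.118,0,-0.68,0,0,255],[0.0046,0.1455,0,-0.844,0.001,0.001,255]],
])

```text
clock: 23.32
tcp_pos: [0.4323, 0.1052, 0.1188]
orientation: [0.523, -0.474, 0.525, 0.475]
wrist_force: [0.9, 0.3, -2.0]
finger_gap: 0.0591
```

```bash
python3 p.py .434 .1045 .041 3.0375;  python3 - <<'E'
from h import *
import pickle
s,im,K,R,t=wristview('l4'); G=pickle.load(open('G.pkl','rb')); draw(im,'blank_oval_large',G['blank_oval_large'],K,R,t,(.032,))
cv2.imwrite('pics/l4.png',im)
E
```

```text
t 23.32 tcp [0.4323 0.1052 0.1188] psi 3.0434 toolx [-0.002  0.    -1.   ] toolz [ 0.098  0.995 -0.   ] q1,q6 [ 0.058 -1.415] gap 0.0591 F [ 0.9  0.3 -2. ]
shift [ 0.0778 -0.002  -0.0006] rot [ 0.0059 -0.0002 -0.0025] | rows>= 1.2
```

View pics/l4.png

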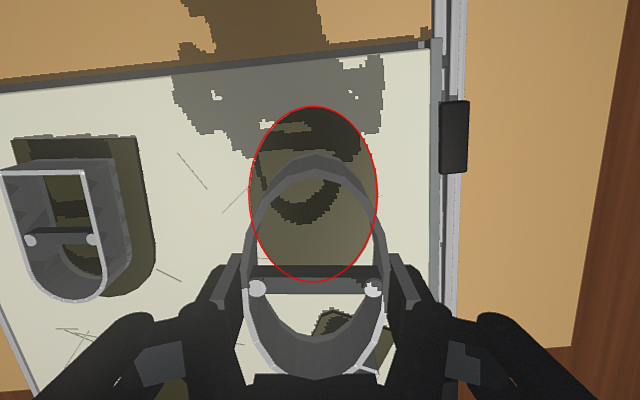

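Request:
drive_tool([
  [[0.025,-0.001,0,0.003,0,0,255],[0.05,-0.002,0,0.006,0,-0.002,255],[0.063,-0.002,-0.0006,0.006,0,-0.002,255],[0.07,-0.002,-0.0006,0.006,0,-0.002,255],[0.072,-0.002,-0.0006,0.006,0,-0.002,255]],
])

```text
clock: 24.0
tcp_pos: [0.4312, 0.1064, 0.0464]
orientation: [0.523, -0.474, 0.524, 0.476]
wrist_force: [-0.5, -0.1, -1.8]
finger_gap: 0.059
```

```bash
python3 p.py .434 .1045 .041 3.0375;  python3 - <<'E'
from h import *
import pickle
s,im,K,R,t=wristview('l5'); G=pickle.load(open('G.pkl','rb')); draw(im,'blank_oval_large',G['blank_oval_large'],K,R,t,(.032,))
cv2.imwrite('pics/l5.png',im)
E
```

```text
t 24.0 tcp [0.4312 0.1064 0.0464] psi 3.044 toolx [-0.004  0.002 -1.   ] toolz [0.097 0.995 0.001] q1,q6 [ 0.06  -1.414] gap 0.059 F [-0.5 -0.1 -1.8]
shift [ 0.0053 -0.003  -0.0016] rot [ 0.0065  0.0013 -0.004 ] | rows>= 0.1
```

View pics/l5.png

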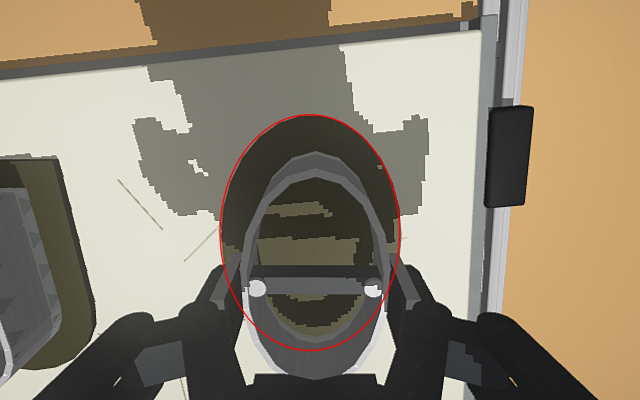

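Apply the small correction (−3 mm in tool y) while lowering.

Request:
drive_tool([
  [[0.001,-0.003,-0.0015,0.006,0.001,-0.004,255],[0.002,-0.003,-0.0015,0.006,0.001,-0.004,255],[0.0035,-0.003,-0.0015,0.006,0.001,-0.004,255],[0.005,-0.003,-0.0015,0.006,0.001,-0.004,255],[0.006,-0.003,-0.0015,0.006,0.001,-0.004,255]],
])

```text
clock: 24.68
tcp_pos: [0.4342, 0.1046, 0.041]
orientation: [0.525, -0.474, 0.525, 0.473]
wrist_force: [-3.8, -0.5, 12.0]
finger_gap: 0.0589
```

Request:
drive_tool([
  [[0,0,0,0,0,0,60],[0,0,0,0,0,0,40],[0,0,0,0,0,0,20],[0,0,0,0,0,0,0],[0,0,0,0,0,0,0]],
])

```text
clock: 25.3
tcp_pos: [0.4342, 0.1047, 0.0409]
orientation: [0.525, -0.474, 0.525, 0.473]
wrist_force: [1.0, 0.1, 0.2]
finger_gap: 0.0853
```

Request:
drive_tool([
  [[-0.01,0,0,0,0,0,0],[-0.03,0,0,0,0,0,0],[-0.07,0,0,0,0,0,0],[-0.11,0,0,0,0,0,0],[-0.15,0,0,0,0,0,0]],
])

```text
clock: 25.92
tcp_pos: [0.434, 0.1046, 0.1929]
orientation: [0.526, -0.474, 0.525, 0.473]
wrist_force: [0.9, 0.1, -0.6]
finger_gap: 0.0854
```

```bash
python3 - <<'E'
from h import *
s,im,K,R,t=wristview('l6'); pose(s)
plan(s,[.4444,-.1377,.12],1.834)
E
python3 chk.py l6 oval_large
```

```text
t 25.93 tcp [0.434  0.1046 0.1929] psi 3.038 toolx [ 0.001  0.    -1.   ] toolz [0.103 0.995 0.   ] q1,q6 [ 0.056 -1.411] gap 0.0854 F [ 0.9  0.1 -0.6]
shift [ 0.0729 -0.0353 -0.24  ] rot [1.204e+00 1.000e-03 8.000e-04] | rows>= 6.4
draw
```

View pics/chk_l6.png

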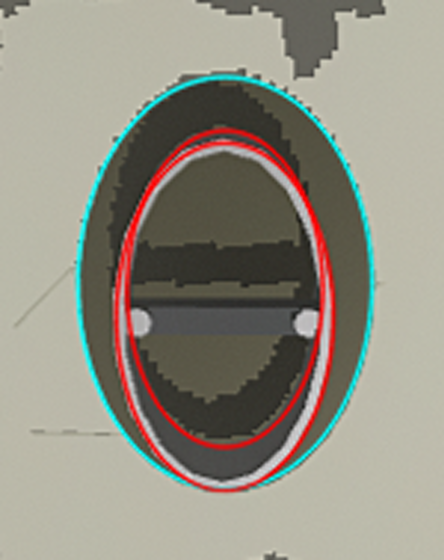

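Request:
drive_tool([
  [[0,-0.006,-0.038,0.18,0,0,0],[0.01,-0.012,-0.077,0.36,0,0,0],[0.02,-0.018,-0.115,0.54,0,0,0],[0.035,-0.024,-0.155,0.72,0,0,0],[0.05,-0.03,-0.19,0.9,0,0,0]],
])

```text
clock: 26.6
tcp_pos: [0.4475, -0.0887, 0.1483]
orientation: [0.683, -0.197, 0.676, 0.195]
wrist_force: [0.7, 1.3, -0.1]
finger_gap: 0.0852
```

```bash
python3 p.py .4444 -.1377 .09 1.834
```

```text
t 26.6 tcp [ 0.4475 -0.0887  0.1483] psi 2.1318 toolx [ 0.01  0.   -1.  ] toolz [0.847 0.532 0.009] q1,q6 [-0.375 -0.936] gap 0.0852 F [ 0.7  1.3 -0.1]
shift [ 0.0583 -0.0395 -0.0292] rot [0.2979 0.0094 0.0039] | rows>= 1.6
```

Request:
drive_tool([
  [[0.02,-0.014,-0.01,0.12,0.003,0,0],[0.04,-0.028,-0.02,0.22,0.006,0.002,0],[0.056,-0.0385,-0.028,0.298,0.009,0.004,0],[0.058,-0.0395,-0.029,0.298,0.009,0.004,0],[0.058,-0.0395,-0.029,0.298,0.009,0.004,0]],
])

```text
clock: 27.22
tcp_pos: [0.4447, -0.1374, 0.0908]
orientation: [0.701, -0.093, 0.701, 0.093]
wrist_force: [0.1, 1.0, -0.1]
finger_gap: 0.0854
```

```bash
python3 - <<'E'
from h import *
import pickle
s,im,K,R,t=wristview('o1'); pose(s);G=pickle.load(open('G.pkl','rb')); n='die_oval_small'
W=np.ones((400,640)); W[262:,:218]=0; W[262:,412:]=0
v,e=fitw(n,G[n],steelw(im),K,R,t,W); print(np.round(G[n],4),np.round(v,4),e)
draw(im,n,G[n],K,R,t,(0,.032)); draw(im,n,v,K,R,t,(.032,),(0,255,0))
cv2.imwrite('pics/o1.png',im)
plan(s,[(v[0]+G[n][0])/2,(v[1]+G[n][1])/2,.008],v[2]+np.pi/2)
E
```

```text
t 27.23 tcp [ 0.4447 -0.1374  0.0908] psi 1.8351 toolx [ 0.001  0.    -1.   ] toolz [0.965 0.261 0.001] q1,q6 [-0.473 -0.737] gap 0.0854 F [ 0.1  1.  -0.1]
[ 0.4444 -0.1377  0.2635] [ 0.4445 -0.1369  0.2336] 0.03752683126238452
shift [ 0.0828  0.0001 -0.0002] rot [ 0.0307  0.0007 -0.0002] | rows>= 1.3
```

View pics/o1.png

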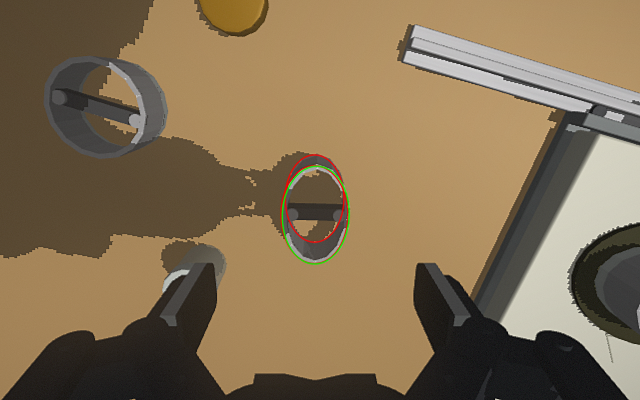

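```bash
python3 - <<'E'
from h import *
import pickle
from workcell import cams
s,im,K,R,t=pickle.load(open('w_o1.pkl','rb'))
M=Rn.from_quat(np.array(s['orientation'])[[1,2,3,0]]).as_matrix()
p=cams.camera_params('top')
for z in (.03,.05):
    w=back((378.4,189.8),p['mtx'],p['R'],p['t'],z); print(z,np.round(w,3),'tool yz',np.round((M.T@(w-s['tcp_pos']))[1:],3))
sd,imd,Kd,Rd,td=pickle.load(open('w_dies.pkl','rb'))
for z in (.03,.05): print(z,np.round(back((371,205),Kd,Rd,td,z),3))
E
```

```text
0.03 [ 0.514 -0.207  0.03 ] tool yz [-0.086  0.048]
0.05 [ 0.51  -0.205  0.05 ] tool yz [-0.082  0.045]
0.03 [ 0.517 -0.203  0.03 ]
0.05 [ 0.51  -0.206  0.05 ]
```

Request:
drive_tool([
  [[0.02,0,0,0.02,0,0,0],[0.04,0,0,0.02,0,0,0],[0.06,0,0,0.02,0,0,0],[0.076,0,0,0.02,0,0,0],[0.081,0,0,0.02,0,0,0]],
])

```text
clock: 27.9
tcp_pos: [0.445, -0.1367, 0.01]
orientation: [0.702, -0.087, 0.701, 0.087]
wrist_force: [0.1, -0.9, -0.7]
finger_gap: 0.0852
```

```bash
python3 p.py .4445 -.1373 .009 1.815
```

```text
t 27.9 tcp [ 0.445  -0.1367  0.01  ] psi 1.8167 toolx [ 0.001  0.    -1.   ] toolz [0.97  0.243 0.001] q1,q6 [-0.471 -0.717] gap 0.0852 F [ 0.1 -0.9 -0.7]
shift [ 0.001  -0.0005 -0.0006] rot [ 0.0017  0.001  -0.    ] | rows>= 0.0
```

Request:
drive_tool([
  [[0.001,-0.0005,-0.0006,0,0,0,60],[0.001,-0.0005,-0.0006,0,0,0,120],[0.001,-0.0005,-0.0006,0,0,0,255],[0.001,-0.0005,-0.0006,0,0,0,255],[0.001,-0.0005,-0.0006,0,0,0,255]],
])

```text
clock: 28.52
tcp_pos: [0.4453, -0.1376, 0.0099]
orientation: [0.703, -0.087, 0.701, 0.087]
wrist_force: [-0.9, 1.1, 5.5]
finger_gap: 0.0411
```

```bash
python3 - <<'E'
from h import *
s,im,K,R,t=wristview('o2'); pose(s); cv2.imwrite('pics/o2.png',im)
E
python3 inhand.py o2 oval_small 0
```

```text
t 28.52 tcp [ 0.4453 -0.1376  0.0099] psi 1.8169 toolx [ 0.003 -0.    -1.   ] toolz [0.97  0.244 0.002] q1,q6 [-0.473 -0.719] gap 0.0411 F [-0.9  1.1  5.5]
-0.006 brace centre [314.1 273.1] far end top outer [314.  200.9]
-0.004 brace centre [314.  277.4] far end top outer [314.  205.9]
-0.002 brace centre [314.  281.6] far end top outer [314.  210.9]
0 brace centre [314.  285.7] far end top outer [314.  215.9]
0.002 brace centre [314.  289.8] far end top outer [314.  220.8]
0.004 brace centre [314.  293.9] far end top outer [314.  225.7]
```

View pics/o2.png

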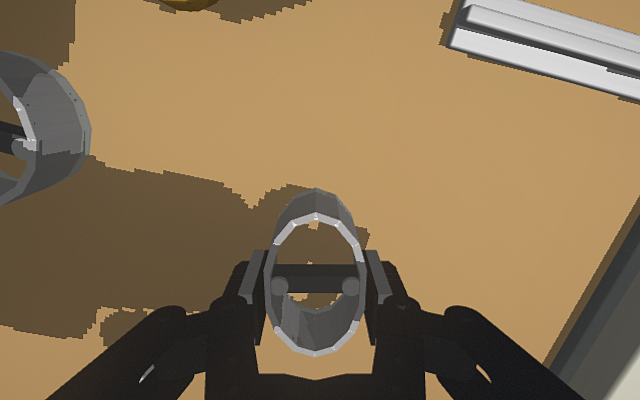

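Request:
drive_tool([
  [[-0.015,0,0,0,0,0,255],[-0.045,0,0,0,0,0,255],[-0.08,0,0,0,0,0,255],[-0.11,0,0,0,0,0,255],[-0.12,0,0,0,0,0,255]],
])

```text
clock: 29.2
tcp_pos: [0.4459, -0.1381, 0.1316]
orientation: [0.704, -0.088, 0.7, 0.086]
wrist_force: [-0.1, 0.3, -1.2]
finger_gap: 0.0411
```

```bash
python3 p.py .5904 .2815 .13 2.961
```

```text
t 29.2 tcp [ 0.4459 -0.1381  0.1316] psi 1.8168 toolx [ 0.005 -0.002 -1.   ] toolz [0.97  0.244 0.005] q1,q6 [-0.473 -0.719] gap 0.0411 F [-0.1  0.3 -1.2]
shift [0.0017 0.3718 0.2424] rot [-1.1442  0.0025  0.0055] | rows>= 7.1
```

Request:
drive_tool([
  [[0,0.04,0.026,-0.12,0,0,255],[0,0.085,0.055,-0.26,0,0,255],[0,0.13,0.085,-0.4,0,0,255],[0,0.175,0.114,-0.54,0,0.002,255],[0,0.22,0.143,-0.68,0.001,0.003,255]],
])

```text
clock: 29.82
tcp_pos: [0.5308, 0.1117, 0.1304]
orientation: [0.632, -0.318, 0.631, 0.317]
wrist_force: [0.7, 0.1, -1.2]
finger_gap: 0.0411
```

```bash
python3 p.py .5904 .2815 .12 2.961
```

```text
t 29.82 tcp [0.5308 0.1117 0.1304] psi 2.5013 toolx [ 0.001 -0.    -1.   ] toolz [0.597 0.802 0.001] q1,q6 [ 0.06  -0.871] gap 0.0411 F [ 0.7  0.1 -1.2]
shift [0.0105 0.0537 0.1718] rot [-0.4597  0.0005  0.0014] | rows>= 2.9
```

Request:
drive_tool([
  [[0.003,0.014,0.045,-0.12,0,0,255],[0.006,0.028,0.09,-0.24,0,0,255],[0.009,0.042,0.135,-0.36,0,0.001,255],[0.0105,0.053,0.168,-0.45,0,0.001,255],[0.0105,0.0537,0.172,-0.46,0,0.001,255]],
])

```text
clock: 30.45
tcp_pos: [0.59, 0.2838, 0.1178]
orientation: [0.542, -0.454, 0.543, 0.454]
wrist_force: [-0.1, -0.7, -1.4]
finger_gap: 0.0411
```

```bash
python3 p.py .5904 .2815 .042 2.961;  python3 - <<'E'
from h import *
import pickle
s,im,K,R,t=wristview('o4'); G=pickle.load(open('G.pkl','rb')); draw(im,'blank_oval_small',G['blank_oval_small'],K,R,t,(.032,))
cv2.imwrite('pics/o4.png',im)
E
```

```text
t 30.45 tcp [0.59   0.2838 0.1178] psi 2.9647 toolx [-0.002 -0.    -1.   ] toolz [ 0.176  0.984 -0.   ] q1,q6 [ 0.326 -1.068] gap 0.0411 F [-0.1 -0.7 -1.4]
shift [ 0.0758 -0.0009 -0.0021] rot [ 0.0037 -0.0005 -0.0015] | rows>= 1.2
```

View pics/o4.png

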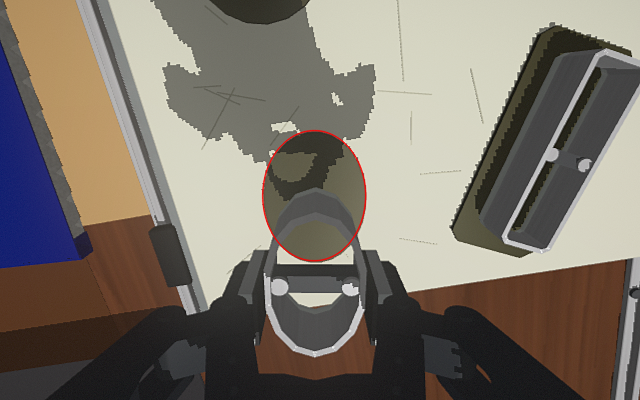

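Request:
drive_tool([
  [[0.025,0,-0.001,0.003,0,0,255],[0.05,-0.001,-0.002,0.004,0,-0.001,255],[0.062,-0.001,-0.002,0.004,0,-0.001,255],[0.068,-0.001,-0.002,0.004,0,-0.001,255],[0.07,-0.001,-0.002,0.004,0,-0.001,255]],
])

```text
clock: 31.12
tcp_pos: [0.5907, 0.2804, 0.0483]
orientation: [0.543, -0.452, 0.544, 0.452]
wrist_force: [0.8, -0.2, -0.8]
finger_gap: 0.0411
```

```bash
python3 p.py .5904 .2815 .042 2.961;  python3 - <<'E'
from h import *
import pickle
s,im,K,R,t=wristview('o5'); G=pickle.load(open('G.pkl','rb')); draw(im,'blank_oval_small',G['blank_oval_small'],K,R,t,(.032,))
cv2.imwrite('pics/o5.png',im)
E
```

```text
t 31.12 tcp [0.5907 0.2804 0.0483] psi 2.9587 toolx [-0.    -0.001 -1.   ] toolz [ 0.182  0.983 -0.001] q1,q6 [ 0.321 -1.067] gap 0.0411 F [ 0.8 -0.2 -0.8]
shift [0.0063 0.0005 0.0011] rot [-0.0023 -0.0007 -0.0002] | rows>= 0.1
```

View pics/o5.png

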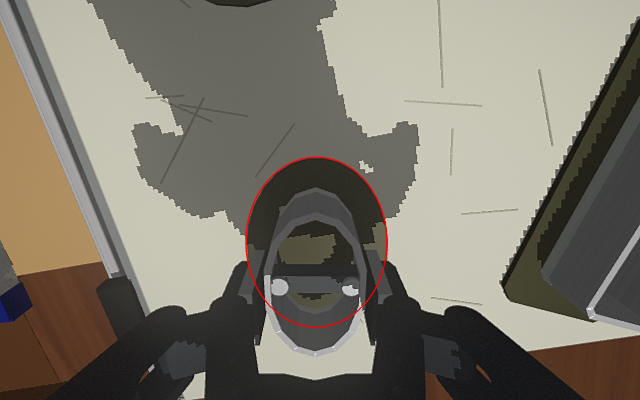

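Request:
drive_tool([
  [[0.0015,0.0005,0.001,-0.002,0,0,255],[0.003,0.0005,0.001,-0.002,0,0,255],[0.0045,0.0005,0.001,-0.002,0,0,255],[0.0058,0.0005,0.001,-0.002,0,0,255],[0.0066,0.0005,0.001,-0.002,0,0,255]],
])

```text
clock: 31.8
tcp_pos: [0.5904, 0.2816, 0.042]
orientation: [0.543, -0.453, 0.543, 0.453]
wrist_force: [-1.5, -0.7, 3.4]
finger_gap: 0.041
```

Request:
drive_tool([
  [[0,0,0,0,0,0,110],[0,0,0,0,0,0,70],[0,0,0,0,0,0,30],[0,0,0,0,0,0,0],[0,0,0,0,0,0,0]],
])

```text
clock: 32.42
tcp_pos: [0.5904, 0.2816, 0.042]
orientation: [0.543, -0.453, 0.543, 0.453]
wrist_force: [-0.0, 0.3, -0.3]
finger_gap: 0.0855
```

Request:
drive_tool([
  [[-0.01,0,0,0,0,0,0],[-0.03,0,0,0,0,0,0],[-0.07,0,0,0,0,0,0],[-0.11,0,0,0,0,0,0],[-0.15,0,0,0,0,0,0]],
])

```text
clock: 33.05
tcp_pos: [0.5904, 0.2817, 0.1942]
orientation: [0.543, -0.453, 0.543, 0.453]
wrist_force: [0.2, 0.1, 0.5]
finger_gap: 0.0857
```

```bash
python3 - <<'E'
from h import *
s,im,K,R,t=wristview('o6'); pose(s)
plan(s,[.44,.19,.31],1.57)
E
python3 chk.py o6 oval_small
```

```text
t 33.05 tcp [0.5904 0.2817 0.1942] psi 2.9609 toolx [ 0.001 -0.    -1.   ] toolz [ 0.18   0.984 -0.   ] q1,q6 [ 0.323 -1.067] gap 0.0857 F [0.2 0.1 0.5]
shift [-0.1159  0.1314 -0.1172] rot [1.3909e+00 5.0000e-04 8.0000e-04] | rows>= 7.4
draw
```

View pics/chk_o6.png

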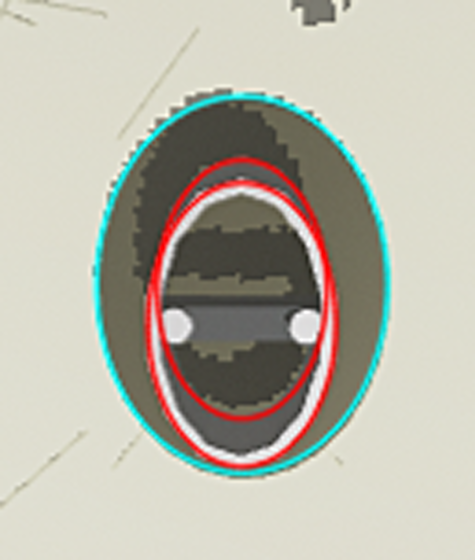

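Request:
drive_tool([
  [[-0.02,0.026,-0.023,0.18,0,0,0],[-0.05,0.052,-0.046,0.36,0,0,0],[-0.08,0.08,-0.07,0.54,0,0,0],[-0.1,0.105,-0.093,0.72,0,0,0],[-0.116,0.131,-0.117,0.9,0,0,0]],
])

```text
clock: 33.72
tcp_pos: [0.441, 0.1901, 0.3168]
orientation: [0.691, -0.17, 0.682, 0.17]
wrist_force: [-0.8, -0.4, 1.1]
finger_gap: 0.0857
```

Request:
drive_tool([
  [[0,0,0,0.17,0,0,0],[0,0,0,0.34,0,0,0],[0,0,0,0.49,0,0,0],[0,0,0,0.49,0,0,0],[0,0,0,0.49,0,0,0]],
])

```text
clock: 34.35
tcp_pos: [0.4409, 0.1901, 0.3171]
orientation: [0.711, 0.002, 0.703, 0.0]
wrist_force: [-0.3, -0.2, -0.0]
finger_gap: 0.0857
```

```bash
python3 - <<'E'
from h import *
import pickle
from workcell import cams
s,im,K,R,t=wristview('end'); pose(s); G=pickle.load(open('G.pkl','rb')); o=im.copy()
top=cams.read_camera('top'); cv2.imwrite('pics/top_end.png',cv2.resize(top[125:295,170:480],None,fx=2.5,fy=2.5,interpolation=cv2.INTER_CUBIC))
for n in ('strap','tab','oval_large','oval_small'):
    draw(o,'blank_'+n,G['blank_'+n],K,R,t,(.032,),(255,255,0)); draw(o,'die_'+n,G['blank_'+n],K,R,t,(.064,),(0,0,255))
cv2.imwrite('pics/end.png',o); cv2.imwrite('pics/end_raw.png',im)
sc=cams.read_camera('scene'); cv2.imwrite('pics/sc_end.png',cv2.resize(sc[100:320,140:540],None,fx=1.9,fy=1.9,interpolation=cv2.INTER_CUBIC))
E
```

```text
t 34.35 tcp [0.4409 0.1901 0.3171] psi 1.5677 toolx [ 0.012  0.003 -1.   ] toolz [ 1.    -0.003  0.012] q1,q6 [0.24  0.243] gap 0.0857 F [-0.3 -0.2 -0. ]
```

View pics/end.png

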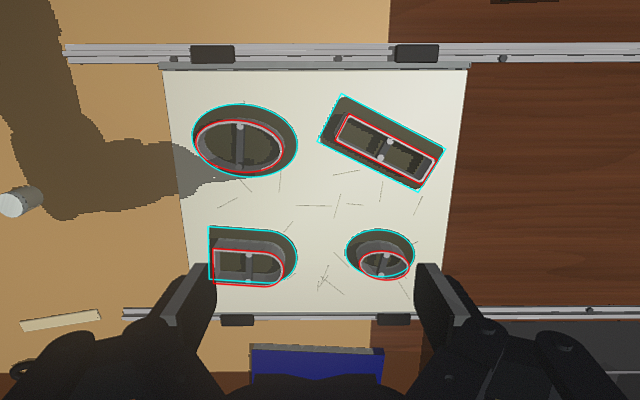

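View pics/sc_end.png

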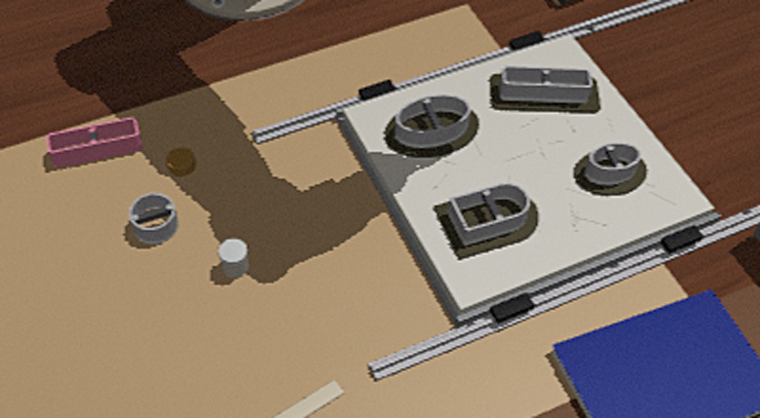

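```bash
python3 - <<'E'
import cv2
o=cv2.imread('pics/end.png'); cv2.imwrite('pics/end_z.png',cv2.resize(o[85:300,180:460],None,fx=2.8,fy=2.8,interpolation=cv2.INTER_CUBIC))
E
```

```text
(no output)
```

View pics/end_z.png

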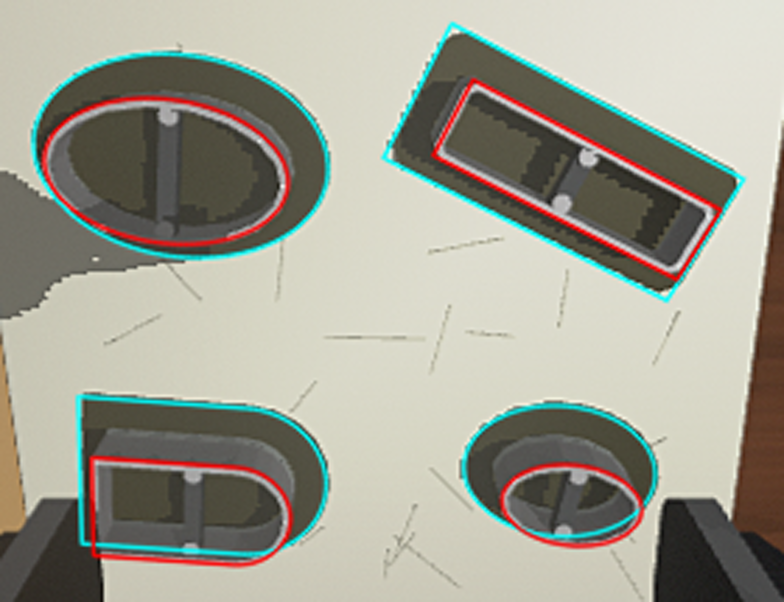

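View pics/top_end.png

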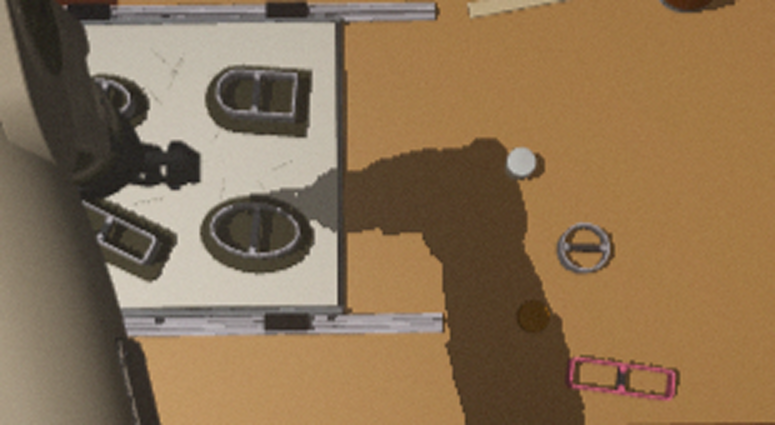

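```bash
python3 - <<'E'
from workcell import env,readout
print(env.hand_in()); print(readout.get_state()['clock'])
E
```

```text
the job is handed in; nothing more can be done
None
the job is handed in; nothing more can be done
```

All four dies are set down on their own blanks, and the job was handed in at about 34 s of the 102 s allowed. I placed the strap, tab, large oval and small oval in that order. Each was lowered until light contact showed (wrist force 3–12 N), then released, and the arm backed straight up. `hand_in` gives no verdict.

**Last checks:**
- **Fit on the blanks:** in the final wrist picture each die's rim matched the outline expected for perfect centring to within about 1–2 mm, with an angle error of a degree or two at most. The close wrist view after each release showed the same.
- **Tab die:** its round end lies at the blank's round end.
- **Left alone:** the round die and the pink strap look-alike are where they started in the top view.

**Disagreements:**
- **Camera offset:** the top and wrist cameras differed by about 2 mm in y, so I used the average for positions.
- **Oval blank angle:** the views disagreed by up to about 8° on the small oval blank. I set that die to 1.39 rad, close to the wrist fit of 1.38.
- **Tab grasp drift:** the gripper drifted about 7 mm sideways on the way down, so closing on the die shifted it slightly. I measured its position in the fingers and corrected for it when placing.
- **Final top view:** the arm partly hid the strap and small oval, so for those two the wrist and scene pictures are the evidence.

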